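Change the well carrier under two valve heads

ROBOT

A 6-joint arm with a two-finger parallel gripper is mounted at the origin on the work surface. World frame = base frame: x ahead of the robot, y to its left, z up, the work surface at z = 0. Lengths are in m, angles in rad, forces in N, time in s.
With the tool pointing down it reaches from about 0.4 to 0.825 m from the base axis. Payload 7 kg.
Tool frame: the origin (TCP) lies on the centre line of the jaws, within the pads' length; the fingertips stand 25 mm ahead of it and the grasp point (between the pads) lies 6 mm ahead of it; z points along the fingers, y is the direction in which the jaws open and shut (so a half turn about z gives the same grasp; the last joint's range is limited). The gripper opens to 88 mm and grips with 3 to 60 N. Pads are 19 mm wide; open, the fingers measure 130 mm over their backs; the gripper's body (78 mm by 193 mm) begins 47 mm behind the grasp point.
Start: joints at [1.397, 0.359, 0.012, 0, -1.224, -0.288], TCP at [0.301, 0.604, 0.252] pointing down, gripper open.
Joint ranges: [-3.07, 3.07], [-1.43, 2.12], [-1.02, 1.25], [-3.03, 1.67], [-3.05, -0], [-3.03, 3.03]. Speed limits (rad/s): [2.39, 2.39, 3.01, 3.14, 3.14, 3.14].

INTERFACE

Orientations are given as [roll, pitch, yaw] about the fixed x, y, z axes, in that order (R = Rz(yaw) Ry(pitch) Rx(roll)).
In Python, from station import * gives the robot as it stands. The module is installed in compiled form; this text tells all that it offers.
- The arm moves only by the tool step_arm, never from a script. Its argument "commands" is text: rows parted by semicolons, each of 6 numbers parted by spaces: the shift along the tool's x, y, z in mm, then the turn, a rotation vector about the tool's x, y, z in rad. A call has 1 to 8 rows; each row shifts and turns the commanded pose from where the row before left it, along the tool's axes as they then stand; what a row does not reach is not made up. A row lasts 1/8 s, in which the tool goes at most 62.5 mm and 10.7 degrees, less where a joint would pass 70% of its speed; a pose out of reach is approached as far as the arm can. A call is refused whole if a number of a shift passes 62.5 or a number of a turn 0.188, either way. A call with a gripper value outside its range is refused whole. "jaw" is the finger opening in mm, from 0 to 87.6, set as the call begins (left out, the last holds). The fingers move at their own pace and stop on an object; "grip_force" is the grip in N (left out, the last holds). Time passes only in rows, so rows that do not move let the fingers close. It gives the time, the measured TCP pose, the force and the opening at its end, in the units of the state.
- get_state(): the state, without advancing time (a new reading comes with each control period).
- grab_frame(name): name is "scene" or "top"; returns a dict with "frame" (480x640x3 uint8, red, green, blue), "fovy" (degrees; the focal length in pixels is half the picture's height over the tangent of half this angle, whatever the lens; pixels are square), "cx", "cy" (the principal point, pixels), "rvec" (rotation vector, rad) and "tvec" (3), from world to camera coordinates, as OpenCV has them. Camera axes: x right, y down, z forward; pixel columns grow to the right and rows downward; lengths in m; the calibration is good to about 2 mm. A picture is of the moment at which its call begins. There is no depth.
- job_done(): hands the job in, once; it reports no verdict.
Trained networks look in a picture, given as the dict that the camera call returned (one of the last four; its "shot" number tells which), for a name from the list of things; names that differ only in an ending like _2 or _b are one class to them, and where a whole thing is asked for, a point or a joint stands for the part that bears it (a point fixed in the world has none). Each returns a list of dicts, best first, with "conf" (0 to 1); they miss things now and then, are a little off and sometimes report something else, mostly with a low value. They report only what shows in the picture. A call takes as long as a camera call. They do not tell look-alikes from the thing itself.
- recognise(picture, name): "pixel" ([column, row] in pixels, amid what is visible of it).
The state is a dict: "t": time; "q": joint angles; "qd": joint speeds; "joint_efforts": joint torques, N m; "eef_pos": TCP position; "ee_rot": TCP orientation; "force": force on the tool from outside, world axes, zero at the start; "moment": the same for the moment, N m; "width": finger opening in m.
Only numpy, scipy, OpenCV 4.12 (cv2) and the standard library are available. Lean on these libraries where they do the work, as an engineer would, in place of code of your own. Each camera call takes 0.05 s, during which the arm holds its last target.

TASK

Change the carrier in the black station: park the blue and the orange valve head each on the pad of its own colour, then take out the grey used carrier, lower it squarely onto the pile of used carriers in the magazine until you feel it resting there, and only then let go. Put the green fresh carrier squarely into the middle bay and set both heads back on the bays marked with their colours, as they stood before, with their lips over the carrier. Keep heads and carriers upright and leave the amber bottle and the brass weight standing where they are.

Things in the scene. Friction and masses are not known exactly. Their poses are not given: they have to be found in the camera images.
- blue_head: loose valve head, 0.34-0.55 kg: white block 70 (x) x 54 (y) x 30 mm; blue cap 14 mm thick on it overhangs 28 mm on the +y side (lip); steel grip bar above, 64 (x) x 14 (y), at height 60-78 mm, centred over the block. Origin: centre of block's underside. Starts at station (0, -68 mm), axes parallel, lip 10 mm over the carrier's edge.
- orange_head: loose valve head, 0.34-0.55 kg: white block 70 (x) x 54 (y) x 30 mm; orange cap 14 mm thick on it overhangs 28 mm on the -y side (lip); steel grip bar above, 64 (x) x 14 (y), at height 60-78 mm, centred over the block. Origin: centre of block's underside. Starts at station (0, +68 mm), axes parallel, lip 10 mm over the carrier's edge.
- used_carrier: loose well-strip carrier, grey, dark wells, the used one: flat block 84 (x) x 46 (y) x 18 mm, 0.07 kg. Origin: centre of its underside; both ways round alike. Starts in the station's middle bay, axes parallel; heads stand 18 mm from its long sides and their lips bar the way up.
- fresh_carrier: loose well-strip carrier, green, pale wells, the fresh one: flat block 84 (x) x 46 (y) x 18 mm, 0.07 kg. Origin: centre of its underside; both ways round alike. Starts on the bare work surface.
- station: fixed black plate 116 (x) x 212 (y) x 12 mm; three flat bays in a row along y: middle one (outlined white) at (0, 0) for the carrier, its length along x; blue-marked bay at (0, -68 mm), orange-marked at (0, +68 mm). Things stand on its flat top, 12 mm up. Origin: centre of its underside.
- magazine: fixed magazine: foot 112 (x) x 70 (y) x 4 mm, end plates 20 mm high at x = +-53 mm, long sides open; in it a rigid pile of grey carriers, centred, their length along x. The pile's top is 24 to 54 mm above the work surface, not reported: see or feel it. Origin: centre of the foot's underside.
- blue_pad: fixed blue parking pad 90 x 90 x 4 mm with a dark rubber inlay; origin: centre of its underside. Any heading of the head on it will do; the head's block should stand centred on it.
- orange_pad: fixed orange parking pad 90 x 90 x 4 mm with a dark rubber inlay; origin: centre of its underside. Any heading of the head on it will do; the head's block should stand centred on it.
- amber_bottle: loose upright amber bottle, 34 mm across, 62 mm high; to be left alone. Origin: centre of its underside.
- brass_weight: loose upright brass cylinder weight, 26 mm across, 28 mm high; to be left alone. Origin: centre of its underside.
Mind the look-alikes: they are no part of the job. There is more than one size of the fresh_carrier; the one meant has the size given above.

How it is judged:
By the outcome, as a careful person would: the job done as asked, in the order asked, and still so for the second after the job is handed in, with the robot touching nothing.
It also fails if it takes over 144 s, if anything falls off the work surface, if the arm or the gripper's body presses on something with over 40 N, if the wrist force passes 120 N, or if a joint passes its speed limit or range.

## Working session

There is one attempt and no reset: what is moved stays moved. The work goes in short steps, Python scripts to look and compute and a tool call to move; the robot and the scene stay as the last step left them, time stands still between calls to the robot, and variables do not carry over. Pictures are saved under pics/ and viewed, and the job is handed in when it is done.

Besides the shell and the picture viewer there is one more tool, called after "Request:" by a JSON object that holds its "api" and its "payload". step_arm: Moves the arm, as the interface text tells. Its arguments: {"type":"object","properties":{"commands":{"type":"string"},"jaw":{"type":"number"},"grip_force":{"type":"number"}},"required":["commands"]}

```bash
mkdir -p pics; ls; cat > h.py <<'E'
from station import *
import numpy as np, cv2
def save(n,f): cv2.imwrite('pics/'+n,f[...,::-1])
def K(p):
    f=240/np.tan(np.radians(p['fovy'])/2); return np.array([[f,0,p['cx']],[0,f,p['cy']],[0,0,1.]])
def proj(p,X): 
    return cv2.projectPoints(np.array(X,float).reshape(-1,1,3),np.array(p['rvec'],float),np.array(p['tvec'],float),K(p),None)[0].reshape(-1,2)
def at_z(p,px,z):
    R=cv2.Rodrigues(np.array(p['rvec'],float))[0]; t=np.array(p['tvec'],float)
    d=R.T@np.linalg.inv(K(p))@np.array([px[0],px[1],1.]); c=-R.T@t
    return c+d*(z-c[2])/d[2]
def tri(p1,a,p2,b):
    P=[K(p)@np.hstack([cv2.Rodrigues(np.array(p['rvec'],float))[0],np.array(p['tvec'],float).reshape(3,1)]) for p in (p1,p2)]
    X=cv2.triangulatePoints(P[0],P[1],np.array(a,float).reshape(2,1),np.array(b,float).reshape(2,1)).ravel()
    return X[:3]/X[3]
E
python3 - <<'E'
from h import *
s=grab_frame('scene');t=grab_frame('top')
save('s0.png',s['frame']);save('t0.png',t['frame'])
for n,p in(('scene',s),('top',t)):
    print(n,p['fovy'],p['cx'],p['cy'],p['rvec'],p['tvec'])
    for k in 'blue_head orange_head used_carrier fresh_carrier station magazine blue_pad orange_pad amber_bottle brass_weight'.split():
        print(k,[(np.round(r['pixel']).tolist(),round(r['conf'],2)) for r in recognise(p,k)])
st=get_state();print(st['t'],st['eef_pos'],st['ee_rot'],st['force'],st['width'])
E
```

```text
pics
scene 49.06853988687703 323.3270002111204 246.8914948829062 [ 2.52766995  0.69844267 -0.20232785] [-0.44464881 -0.20532045  1.01807683]
blue_head [([376.0, 293.0], 0.56)]
orange_head [([402.0, 236.0], 0.89)]
used_carrier [([394.0, 264.0], 0.59), ([355.0, 452.0], 0.32)]
fresh_carrier [([268.0, 162.0], 0.81)]
station [([401.0, 299.0], 0.75), ([324.0, 182.0], 0.18)]
magazine [([214.0, 396.0], 0.78)]
blue_pad [([423.0, 148.0], 0.82), ([322.0, 184.0], 0.58)]
orange_pad [([254.0, 291.0], 0.82)]
amber_bottle [([354.0, 453.0], 0.86)]
brass_weight [([287.0, 240.0], 0.58)]
top 47.3534532481413 308.152430842406 236.70048358698173 [ 2.10338277 -2.11462888  0.1595293 ] [0.01597919 0.52300316 1.07179603]
blue_head [([326.0, 186.0], 0.71)]
orange_head [([272.0, 194.0], 0.56)]
used_carrier [([427.0, 150.0], 0.36)]
fresh_carrier [([252.0, 336.0], 0.93), ([253.0, 279.0], 0.75)]
station [([297.0, 211.0], 0.91)]
magazine [([446.0, 251.0], 0.69)]
blue_pad [([174.0, 226.0], 0.55)]
orange_pad [([365.0, 277.0], 0.62)]
amber_bottle []
brass_weight []
1.1 [0.30071027 0.60426267 0.25157005] [ 3.14157362e+00  3.75162853e-05 -4.61739434e-01] [ 0.6566339  -0.18615232 -0.28147131] 0.08764641900234059
```

View pics/s0.png

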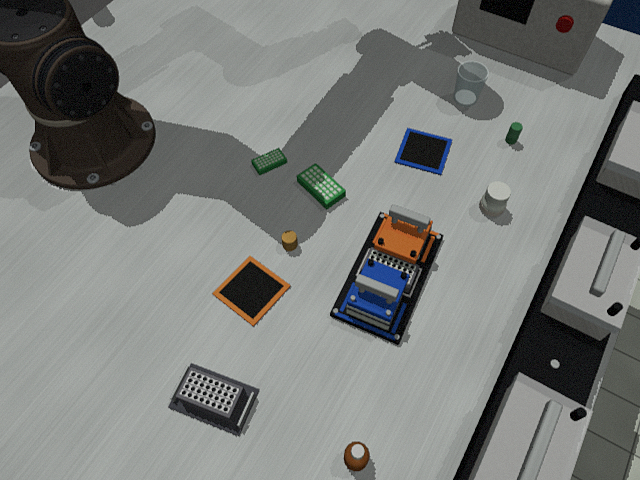

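View pics/t0.png

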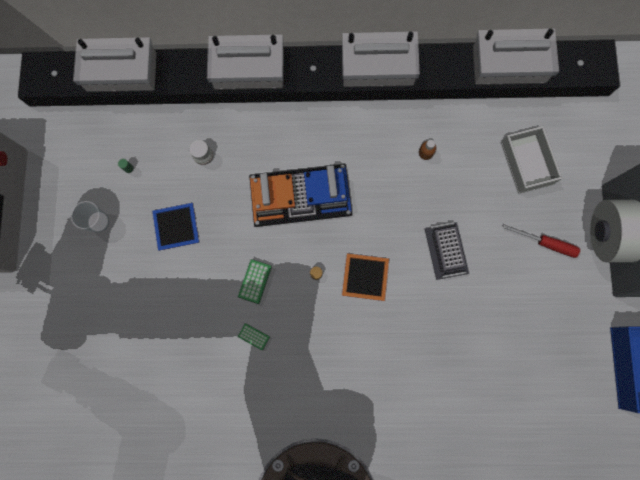

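The scene view shows the station at about (390,277), with the blue head at (376,290), the orange head at (402,236) and the magazine at (214,397). The orange pad is at (252,291), the blue pad at (424,150), the bottle at (356,456) and the weight at (289,240).

Fresh carrier candidates:
- The larger green carrier at scene (321,186) / top (255,281).
- The smaller green look-alike at scene (268,162) / top (254,336).

The larger one is about 42 px long in the top view, which is about 84 mm. I'll check this in a crop.

```bash
python3 - <<'E'
from h import *
s=grab_frame('scene');t=grab_frame('top')
import pickle;pickle.dump((s,t),open('p0.pkl','wb'))
def crop(p,u,v,w,h,k): return cv2.resize(p['frame'][v:v+h,u:u+w],None,fx=k,fy=k,interpolation=cv2.INTER_CUBIC)
save('c1.png',crop(s,325,195,130,150,4));save('c2.png',crop(t,240,150,125,85,6))
save('c3.png',crop(s,240,140,115,80,6));save('c4.png',crop(t,230,250,100,105,5))
print(proj(t,[[0,0,0],[.3007,.6043,.2516]]),proj(s,[[0,0,0],[.3007,.6043,.2516]]))
for n,a,b in (('fresh',(321,186),(255,281)),('small',(268,162),(254,336)),('bp',(424,151),(176,226)),('op',(252,291),(366,277)),('weight',(289,240),(317,272)),('bottle',(356,450),(428,148)),('magtop',(212,390),(451,247)),('statsc',(390,277),(300,194))):
    print(n,tri(s,a,t,b).round(3),at_z(t,b,0.0).round(3),at_z(s,a,0.0).round(3))
E
```

```text
[[316.31260123 503.78502073]
 [-55.03397855 349.99035962]] [[  93.68265378  140.85122606]
 [ 388.8489231  -100.19664896]]
fresh [0.437 0.127 0.006] [0.438 0.127 0.   ] [0.435 0.131 0.   ]
small [0.323 0.127 0.004] [0.324 0.128 0.   ] [0.32  0.129 0.   ]
bp [ 0.559  0.302 -0.001] [0.558 0.301 0.   ] [0.56  0.302 0.   ]
op [ 0.446 -0.106 -0.005] [ 0.445 -0.107  0.   ] [ 0.449 -0.107  0.   ]
weight [ 0.454 -0.004  0.018] [ 0.456 -0.004  0.   ] [ 0.448  0.005 -0.   ]
bottle [ 0.713 -0.24   0.04 ] [ 0.727 -0.248  0.   ] [ 0.712 -0.233  0.   ]
magtop [ 0.502 -0.276  0.04 ] [ 0.507 -0.287  0.   ] [ 0.49  -0.269  0.   ]
statsc [ 0.628  0.033 -0.005] [0.627 0.032 0.   ] [0.629 0.03  0.   ]
```

View pics/c1.png

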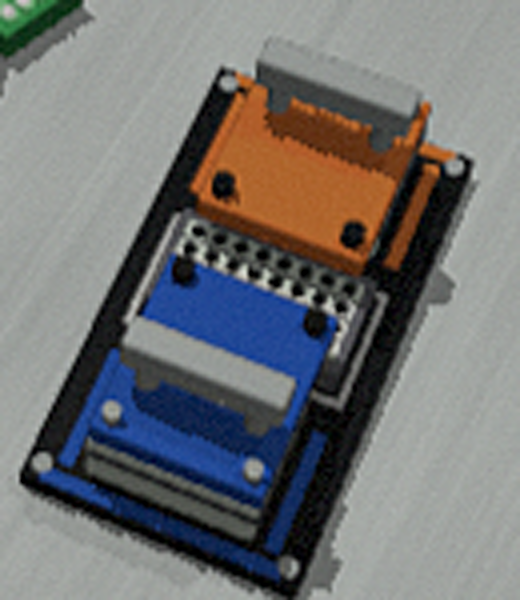

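View pics/c2.png

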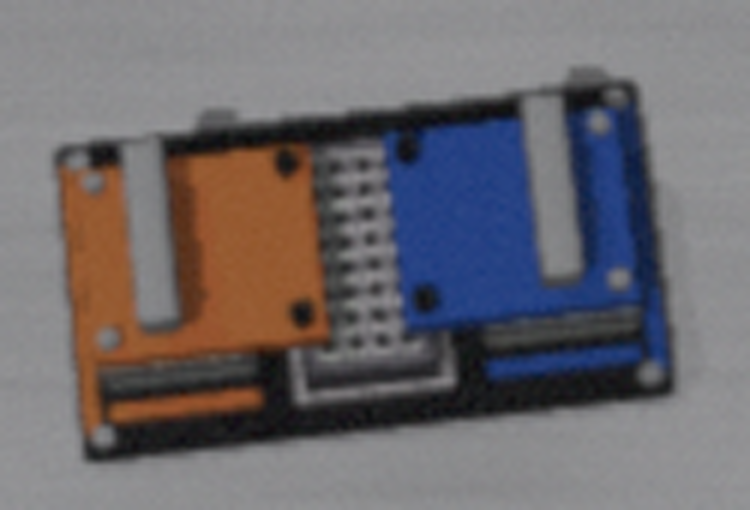

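View pics/c3.png

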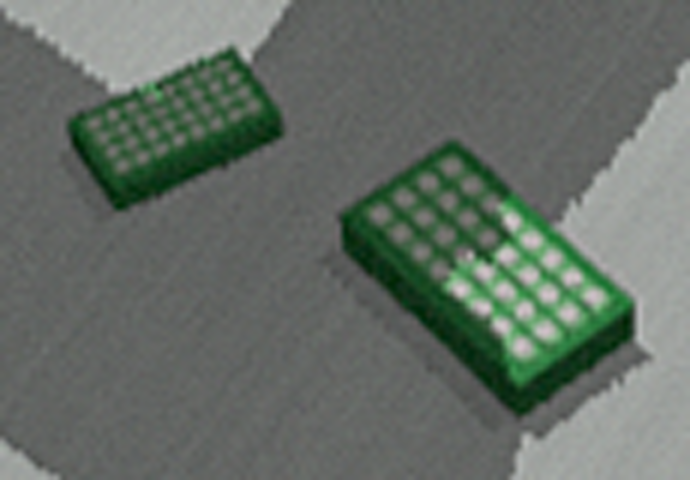

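View pics/c4.png

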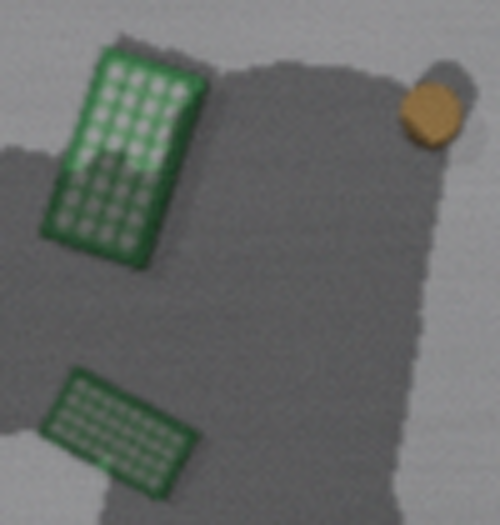

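```bash
cat > fit.py <<'E'
from h import *
from scipy.optimize import minimize, least_squares
def box(x,y,yaw,sx,sy,z0,z1):
    c,s=np.cos(yaw),np.sin(yaw)
    return np.array([[x+c*a*sx/2-s*b*sy/2,y+s*a*sx/2+c*b*sy/2,z] for a in(-1,1) for b in(-1,1) for z in(z0,z1)])
S=8
def mmask(p,X,roi):
    u,v,w,h=roi
    hull=cv2.convexHull(((proj(p,X)-[u,v]+.5)*S).astype(np.float32)).astype(np.int32)
    m=np.zeros((h*S,w*S),np.uint8);cv2.fillConvexPoly(m,hull,1)
    return m
def colmask(p,roi,lo,hi,smin,vmin=30):
    u,v,w,h=roi
    c=cv2.resize(p['frame'][v:v+h,u:u+w],(w*S,h*S),interpolation=cv2.INTER_LINEAR)
    H=cv2.cvtColor(c,cv2.COLOR_RGB2HSV)
    m=cv2.inRange(H,(lo,smin,vmin),(hi,255,255))
    n,l,st,_=cv2.connectedComponentsWithStats(m)
    k=1+np.argmax(st[1:,4]); pts=np.argwhere(l==k)[:,::-1].astype(np.int32)
    o=np.zeros_like(m);cv2.fillConvexPoly(o,cv2.convexHull(pts.reshape(-1,1,2)),1);return o
def fit(views,x0,sx,sy,z0,z1):
    f=lambda q:sum(1-(mmask(p,box(*q,sx,sy,z0,z1),r)&m).sum()/(mmask(p,box(*q,sx,sy,z0,z1),r)|m).sum() for p,r,m in views)
    b=None
    for y0 in x0[2]:
        o=minimize(f,[x0[0],x0[1],y0],method='Nelder-Mead',options=dict(initial_simplex=[[x0[0],x0[1],y0],[x0[0]+.01,x0[1],y0],[x0[0],x0[1]+.01,y0],[x0[0],x0[1],y0+.2]],xatol=1e-4,fatol=1e-4))
        if b is None or o.fun<b.fun:b=o
    return b.x,b.fun
E
cat > m.py <<'E'
from fit import *
import pickle;s,t=pickle.load(open('p0.pkl','rb'))
def go(n,rs,rt,lo,hi,sm,x0,sx,sy,z0,z1,vm=30):
    vs=[(s,rs,colmask(s,rs,lo,hi,sm,vm)),(t,rt,colmask(t,rt,lo,hi,sm,vm))]
    for l,V in(('both',vs),('s',vs[:1]),('t',vs[1:])):
        q,f=fit(V,x0,sx,sy,z0,z1);print(n,l,q.round(4),round(f,3))
go('fresh',(285,150,75,70),(228,250,52,62),40,85,90,(.437,.127,(0,.7,-.7,-.3)),.084,.046,0,.018,20)
go('bp',(385,115,80,70),(140,190,70,70),100,130,110,(.559,.302,(0,.4)),.09,.09,0,.004)
go('op',(200,245,105,90),(330,240,70,70),5,25,110,(.446,-.106,(0,.4)),.09,.09,0,.004)
def crop(p,u,v,w,h,k): return cv2.resize(p['frame'][v:v+h,u:u+w],None,fx=k,fy=k,interpolation=cv2.INTER_CUBIC)
save('m1.png',crop(s,160,350,110,95,6));save('m2.png',crop(t,415,210,65,75,8))
# station corners
a=lambda c,k,o:(np.array(c,float)+.5)/k-.5+o
cs=a([(222,68),(473,155),(24,472),(298,582)],4,np.array([325,195]));ct=a([(85,460),(55,150),(672,390),(632,80)],6,np.array([240,150]))
loc=np.array([(-58,106),(58,106),(-58,-106),(58,-106)])/1000
def M(q):
    c,sn=np.cos(q[2]),np.sin(q[2]);return np.c_[loc@np.array([[c,-sn],[sn,c]]).T+q[:2],np.full(4,.012)]
for l,f in(('both',lambda q:np.r_[(proj(s,M(q))-cs).ravel(),(proj(t,M(q))-ct).ravel()]),('s',lambda q:(proj(s,M(q))-cs).ravel()),('t',lambda q:(proj(t,M(q))-ct).ravel())):
    o=least_squares(f,[.63,.03,0]);print('station',l,o.x.round(4),o.fun.round(1))
for i in range(4):print(tri(s,cs[i],t,ct[i]).round(4))
E
python3 m.py
```

```text
fresh both [ 0.437   0.1265 -0.317 ] 0.137
fresh s [ 0.437   0.1266 -0.3309] 0.052
fresh t [ 0.437   0.1266 -0.3533] 0.084
bp both [0.5587 0.3016 0.1892] 0.062
bp s [0.5591 0.3005 0.1955] 0.02
bp t [0.5584 0.3025 0.1876] 0.04
op both [ 0.4461 -0.1055 -0.1353] 0.054
op s [ 0.4466 -0.106  -0.1371] 0.018
op t [ 0.4456 -0.1049 -0.1363] 0.029
station both [0.6236 0.0324 0.1125] [-0.7 -1.9  0.4 -0.4 -1.2 -0.4  0.4  1.4 -0.4 -0.2 -0.5 -0.5  0.6 -0.4
  0.4 -0.6]
station s [0.6241 0.0324 0.1127] [-0.5 -1.7  0.7 -0.3 -0.9 -0.2  0.7  1.6]
station t [0.6227 0.0325 0.1115] [-0.5  0.2 -0.5 -0.1  0.6  0.1  0.4 -0.1]
[0.5552 0.1315 0.0064]
[0.6687 0.1435 0.0111]
[ 0.5784 -0.0778  0.0075]
[ 0.6915 -0.0654  0.0133]
```

View pics/m1.png

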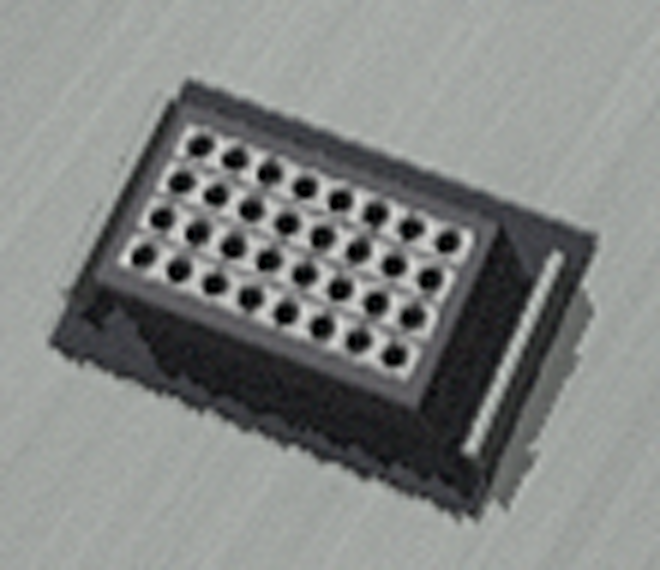

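View pics/m2.png

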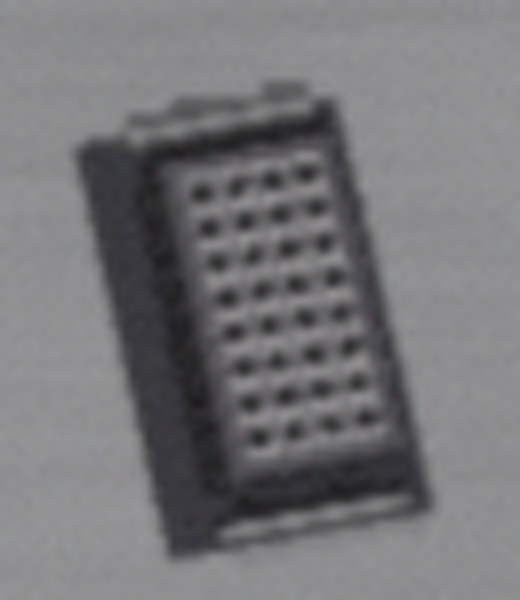

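```bash
cat > mag.py <<'E'
from fit import *
import pickle;s,t=pickle.load(open('p0.pkl','rb'))
a=lambda c,k,o:(np.array(c,float)+.5)/k-.5+o
os,ot=np.array([160,350]),np.array([415,210])
fs=a([(188,80),(597,235),(52,340),(475,515)],6,os);ft=a([(172,553),(80,148),(432,508),(335,100)],8,ot)
loc=np.array([(-56,35),(56,35),(-56,-35),(56,-35)])/1000
def M(q,z=.004):
    c,sn=np.cos(q[2]),np.sin(q[2]);return np.c_[loc@np.array([[c,-sn],[sn,c]]).T+q[:2],np.full(4,z)]
for l,f in(('both',lambda q:np.r_[(proj(s,M(q))-fs).ravel(),(proj(t,M(q))-ft).ravel()]),('s',lambda q:(proj(s,M(q))-fs).ravel()),('t',lambda q:(proj(t,M(q))-ft).ravel())):
    o=least_squares(f,[.5,-.28,0]);print('mag',l,o.x.round(4),o.fun.round(1))
ws=a([(200,146),(449,242),(142,256),(394,355)],6,os);wt=a([(260,437),(205,192),(368,418),(305,175)],8,ot)
W=np.array([tri(s,ws[i],t,wt[i]) for i in range(4)]);print(W.round(4),W.mean(0).round(4))
e=W[1]+W[3]-W[0]-W[2];print(np.arctan2(e[1],e[0]))
E
python3 mag.py
python3 - <<'E'
from h import *
# grasp plan: tool pointing down, R=Rz(yaw)Rx(pi): tool x=(c,s), tool y=(s,-c)
st=get_state();print(st['eef_pos'],st['ee_rot'],st['q'])
E
```

```text
mag both [ 0.5007 -0.2766  0.1782] [ 0.2 -0.9  0.2 -0.4 -0.3  0.2 -0.2 -0.2  0.2  0.4 -0.1 -0.7  0.7 -0.1
  0.5 -0.8]
mag s [ 0.501  -0.2769  0.1794] [ 0.2 -0.6  0.2 -0.1 -0.3  0.5 -0.1  0.1]
mag t [ 0.5    -0.2759  0.1759] [-0.2  0.7 -0.4 -0.5  0.3  0.2  0.2 -0.4]
[[ 0.4658 -0.269   0.0372]
 [ 0.5295 -0.2576  0.0375]
 [ 0.4705 -0.2964  0.0372]
 [ 0.5337 -0.2842  0.0354]] [ 0.4999 -0.2768  0.0368]
0.18329792953186924
[0.30077475 0.60424597 0.25155139] [ 3.14156054e+00 -2.22303116e-05 -4.61820084e-01] [ 1.39707489e+00  3.58601880e-01  1.18748384e-02  1.29611335e-05
 -1.22410639e+00 -2.88103047e-01]
```

```bash
cat > rows.py <<'E'
import sys
from h import *
from scipy.spatial.transform import Rotation as Ro
# rows.py x y z yaw [n]: rows from measured pose to target (tool down)
x,y,z,yaw=map(float,sys.argv[1:5])
st=get_state();p=np.array(st['eef_pos']);R=Ro.from_euler('xyz',st['ee_rot'])
T=Ro.from_euler('xyz',[np.pi,0,yaw]);d=np.array([x,y,z])-p
rv=(R.inv()*T).as_rotvec()
n=int(sys.argv[5]) if len(sys.argv)>5 else max(1,int(np.ceil(max(np.abs(d).max()/.055,np.linalg.norm(rv)/.18))))
print('tool shift',(R.inv().apply(d)*1000).round(1),'rot',rv.round(4),'n',n)
out=[]
for i in range(n):
    Ri=R*Ro.from_rotvec(rv*i/n); q=Ri.inv().apply(d/n)*1000
    out.append(' '.join('%g'%v for v in q.round(1))+' '+' '.join('%g'%v for v in (rv/n).round(4)))
print('; '.join(out))
E
python3 rows.py 0.6158 0.1000 0.2 0.112
python3 - <<'E'
from h import *
import pickle;s,t=pickle.load(open('p0.pkl','rb'))
print(at_z(t,(332,181),.09),at_z(t,(265.2,188.8),.09))
st=[.6234,.0324,.112];c,n=np.cos(.112),np.sin(.112)
# project predicted bar top corners
for nm,yy in(('blue',-.068),('or',.068)):
    X=[[st[0]+c*a-n*(yy+b),st[1]+n*a+c*(yy+b),.09] for a in(-.032,.032) for b in(-.007,.007)]
    print(nm,np.mean(X,0).round(4),((proj(t,X)-[240,150])*6+2.5).round().tolist(),((proj(s,X)-[325,195])*4+1.5).round().tolist())
E
```

```text
tool shift [506.7 311.1  51.6] rot [ 0.     -0.     -0.5738] n 10
50.7 31.1 5.2 0 -0 -0.0574; 48.8 34 5.2 0 -0 -0.0574; 46.8 36.7 5.2 0 -0 -0.0574; 44.6 39.3 5.2 0 -0 -0.0574; 42.3 41.8 5.2 0 -0 -0.0574; 39.8 44.2 5.2 0 -0 -0.0574; 37.2 46.4 5.2 0 -0 -0.0574; 34.5 48.4 5.2 0 -0 -0.0574; 31.6 50.3 5.2 0 -0 -0.0574; 28.7 52.1 5.2 0 -0 -0.0574
[ 0.62859915 -0.03631186  0.09      ] [0.61399358 0.09791584 0.09      ]
blue [ 0.631  -0.0352  0.09  ] [[584.0, 271.0], [542.0, 276.0], [560.0, 88.0], [519.0, 93.0]] [[120.0, 339.0], [135.0, 307.0], [286.0, 405.0], [300.0, 373.0]]
or [0.6158 0.1    0.09  ] [[178.0, 320.0], [136.0, 325.0], [159.0, 137.0], [118.0, 141.0]] [[255.0, 56.0], [268.0, 29.0], [411.0, 112.0], [423.0, 85.0]]
```

Request:
{"api": "step_arm", "payload": {"commands": "50.7 31.1 5 0 0 -0.0574; 48.8 34 5 0 0 -0.0574; 46.8 36.7 5 0 0 -0.0574; 44.6 39.3 5 0 0 -0.0574; 42.3 41.8 5 0 0 -0.0574; 39.8 44.2 5 0 0 -0.0574; 37.2 46.4 5 0 0 -0.0574; 34.5 48.4 5 0 0 -0.0574", "jaw": 40, "grip_force": 25}}

```text
t: 2.2
eef_pos: [0.5538, 0.1993, 0.2118]
ee_rot: [-3.141, -0.001, -0.0]
force: [0.3, 1.0, -0.1]
width: 0.0401
```

Request:
{"api": "step_arm", "payload": {"commands": "31.6 50.3 5 0 0 -0.0574; 28.7 52.1 5 0 0 -0.0574; 0 0 0 0 0 0; 0 0 0 0 0 0"}}

```text
t: 2.7
eef_pos: [0.6159, 0.0997, 0.2014]
ee_rot: [3.142, 0.0, 0.111]
force: [1.0, 0.0, 0.9]
width: 0.04
```

```bash
python3 rows.py 0.6155 0.0995 0.13 0.112;python3 - <<'E'
from h import *
s=grab_frame('scene');t=grab_frame('top')
o=np.zeros((480,640,3),np.uint8)
cr=lambda p,u,v,w,h:cv2.resize(p['frame'][v:v+h,u:u+w],(390,400))
save('a1.png',np.hstack([cr(s,310,140,156,160),cr(t,210,120,156,160)]))
E
```

```text
tool shift [-0.4  0.2 71.4] rot [ 0.      0.0003 -0.0012] n 2
-0.2 0.1 35.7 0 0.0002 -0.0006; -0.2 0.1 35.7 0 0.0002 -0.0006
```

View pics/a1.png

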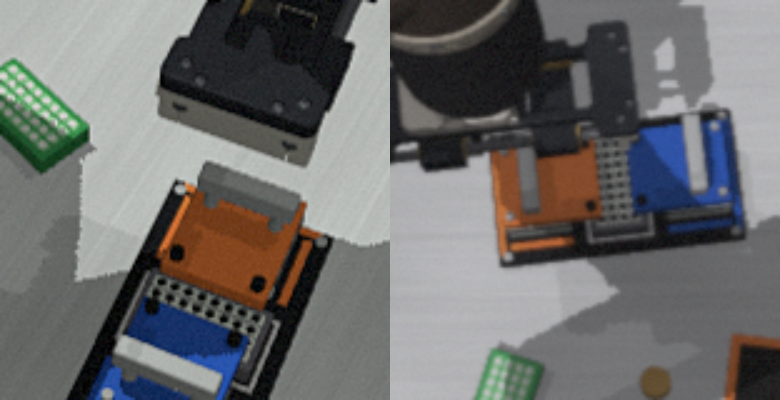

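The gripper is above the orange head, over the bar at about (530,180) in the right half. I'll go down and grip.

Request:
{"api": "step_arm", "payload": {"commands": "0 0 40 0 0 0; 0 0 40 0 0 0; 0 0 20 0 0 0; 0 0 13.5 0 0 0; 0 0 0 0 0 0; 0 0 0 0 0 0"}}

```text
t: 3.55
eef_pos: [0.6165, 0.1007, 0.0892]
ee_rot: [-3.141, -0.002, 0.113]
force: [-0.1, 0.2, 0.5]
width: 0.04
```

Request:
{"api": "step_arm", "payload": {"commands": "0 0 0 0 0 0; 0 0 0 0 0 0; 0 0 0 0 0 0; 0 0 0 0 0 0; 0 0 0 0 0 0", "jaw": 5, "grip_force": 30}}

```text
t: 4.18
eef_pos: [0.6159, 0.0998, 0.0881]
ee_rot: [3.141, 0.0, 0.112]
force: [-0.5, -1.2, 1.6]
width: 0.0135
```

```bash
python3 - <<'E'
from h import *
s=grab_frame('scene');t=grab_frame('top')
cr=lambda p,u,v,w,h:cv2.resize(p['frame'][v:v+h,u:u+w],(390,400))
save('a2.png',np.hstack([cr(s,310,140,156,160),cr(t,210,120,156,160)]))
st=get_state();print(st['eef_pos'],st['ee_rot'],st['force'],st['moment'],st['width'])
E
```

```text
[0.61586816 0.09978475 0.08814105] [3.14134204e+00 1.68099330e-04 1.12092893e-01] [-0.18612698 -2.01643665  2.33283818] [-0.8590982   0.05208467 -0.02017473] 0.013679395979244745
```

View pics/a2.png

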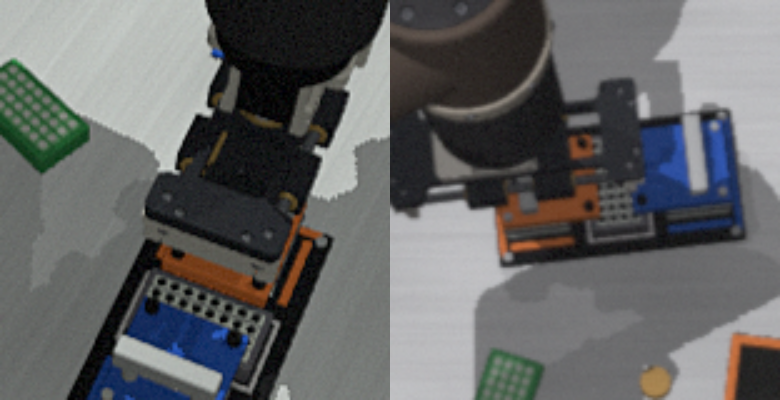

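Request:
{"api": "step_arm", "payload": {"commands": "0 0 -5 0 0 0; 0 0 -15 0 0 0; 0 0 -35 0 0 0; 0 0 -45 0 0 0; 0 0 -30 0 0 0; 0 0 0 0 0 0"}}

```text
t: 5.03
eef_pos: [0.6172, 0.1007, 0.2217]
ee_rot: [-3.14, -0.006, 0.113]
force: [0.3, 0.7, -3.9]
width: 0.0135
```

```bash
python3 rows.py 0.4461 -0.1055 0.22 0.112 8; python3 -c "
from h import *
st=get_state();print(st['force'],st['moment'],st['width'])"
```

```text
tool shift [-193.2  185.7    0.2] rot [-0.0018 -0.0059  0.0005] n 8
-24.2 23.2 0 -0.0002 -0.0007 0.0001; -24.2 23.2 0 -0.0002 -0.0007 0.0001; -24.1 23.2 0.1 -0.0002 -0.0007 0.0001; -24.1 23.2 0.1 -0.0002 -0.0007 0.0001; -24.1 23.2 0.1 -0.0002 -0.0007 0.0001; -24.1 23.2 0.1 -0.0002 -0.0007 0.0001; -24.1 23.2 0.2 -0.0002 -0.0007 0.0001; -24.1 23.2 0.2 -0.0002 -0.0007 0.0001
[ 0.32483015  0.67276247 -3.91902458] [ 0.04322901 -0.01106525 -0.04412833] 0.01346535420251818
```

Request:
{"api": "step_arm", "payload": {"commands": "-14 13.1 0 0 0 0; -24 23.1 0 0 0 0; -28 27 0 0 0 0; -32 31 0 0 0 0; -32 31 0 0 0 0; -28 27 0 0 0 0; -20 20 0 0 0 0; -13.7 12.7 0 0 0 0"}}

```text
t: 6.02
eef_pos: [0.4439, -0.1063, 0.217]
ee_rot: [-3.141, 0.002, 0.111]
force: [0.8, 0.0, -4.1]
width: 0.014
```

Request:
{"api": "step_arm", "payload": {"commands": "0 0 0 0 0 0; 0 0 0 0 0 0; 0 0 40 0 0 0; 0 0 40 0 0 0; 0 0 20 0 0 0; 0 0 0 0 0 0; 0 0 0 0 0 0; 0 0 0 0 0 0"}}

```text
t: 7.02
eef_pos: [0.4471, -0.1049, 0.1191]
ee_rot: [-3.142, -0.002, 0.113]
force: [0.6, 0.9, -3.9]
width: 0.0136
```

```bash
python3 rows.py 0.4461 -0.1055 0.082 0.112; cat > look.py <<'E'
import sys
from h import *
n=sys.argv[1];a=list(map(int,sys.argv[2:6]))
s=grab_frame('scene');t=grab_frame('top')
cr=lambda p,u,v,w=156,h=160:cv2.resize(p['frame'][max(0,v-80):v+80,max(0,u-78):u+78],(390,400),interpolation=cv2.INTER_CUBIC)
save(n,np.hstack([cr(s,a[0],a[1]),cr(t,a[2],a[3])]))
st=get_state();print(st['t'],st['eef_pos'].round(4) if hasattr(st['eef_pos'],'round') else st['eef_pos'],st['ee_rot'],st['force'],st['moment'],st['width'])
E
python3 look.py b1.png 252 280 366 277
```

```text
tool shift [-1.1  0.5 37.1] rot [-0.     -0.0022  0.0006] n 1
-1.1 0.5 37.1 -0 -0.0022 0.0006
7.125 [ 0.4467 -0.105   0.1189] [-3.14148550e+00 -1.79785595e-03  1.12326182e-01] [ 0.10233258 -1.02543015 -3.38623768] [-0.08431575 -0.0437178   0.04931479] 0.01386809637477822
```

View pics/b1.png

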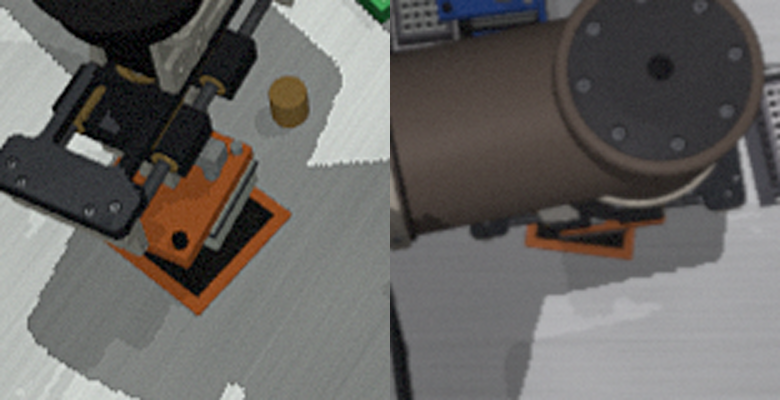

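The orange head is hanging level over the orange pad, which is at about (205,250) in the left half. The weight is clear at (288,100).

Request:
{"api": "step_arm", "payload": {"commands": "-0.5 0.3 20 0 0 0; 0 0 12 0 0 0; 0 0 3 0 0 0; 0 0 0 0 0 0; 0 0 1.5 0 0 0; 0 0 0 0 0 0; 0 0 0 0 0 0"}}

```text
t: 8.0
eef_pos: [0.4458, -0.1055, 0.0818]
ee_rot: [-3.142, -0.0, 0.112]
force: [-0.1, 0.4, -5.0]
width: 0.014
```

Request:
{"api": "step_arm", "payload": {"commands": "0 0 1 0 0 0; 0 0 0 0 0 0; 0 0 0.7 0 0 0; 0 0 0 0 0 0; 0 0 0 0 0 0"}}

```text
t: 8.62
eef_pos: [0.4457, -0.1056, 0.08]
ee_rot: [3.141, -0.0, 0.112]
force: [-1.3, -0.3, 1.1]
width: 0.0138
```

Request:
{"api": "step_arm", "payload": {"commands": "0 0 0 0 0 0; 0 0 0 0 0 0; 0 0 0 0 0 0; 0 0 -30 0 0 0; 0 0 -50 0 0 0; 0 0 -58 0 0 0; 0 0 0 0 0 0", "jaw": 40}}

```text
t: 9.5
eef_pos: [0.4483, -0.1054, 0.2226]
ee_rot: [3.141, -0.009, 0.113]
force: [0.2, -0.3, -0.6]
width: 0.0403
```

```bash
python3 rows.py 0.6305 -0.0353 0.218 0.112 8
```

```text
tool shift [188.9 -49.1   6.3] rot [ 0.0004 -0.0092  0.0009] n 8
23.6 -6.1 0.8 0 -0.0011 0.0001; 23.6 -6.1 0.8 0 -0.0011 0.0001; 23.6 -6.1 0.7 0 -0.0011 0.0001; 23.6 -6.1 0.7 0 -0.0011 0.0001; 23.6 -6.1 0.7 0 -0.0011 0.0001; 23.6 -6.2 0.7 0 -0.0011 0.0001; 23.6 -6.2 0.6 0 -0.0011 0.0001; 23.6 -6.2 0.6 0 -0.0011 0.0001
```

Request:
{"api": "step_arm", "payload": {"commands": "30 -8 0 0 0 0; 50 -13 0 0 0 0; 55 -14 0 0 0 0; 40 -10 0 0 0 0; 16.5 -4.2 0 0 0 0; 0 0 40 0 0 0; 0 0 40 0 0 0; 0 0 30 0 0 0"}}

```text
t: 10.5
eef_pos: [0.6291, -0.0355, 0.1058]
ee_rot: [-3.141, 0.002, 0.112]
force: [0.8, -0.2, 0.2]
width: 0.0401
```

Request:
{"api": "step_arm", "payload": {"commands": "0 0 0 0 0 0; 0 0 0 0 0 0; 0 0 0 0 0 0; 0 0 0 0 0 0"}}

```text
t: 11.0
eef_pos: [0.631, -0.0351, 0.1091]
ee_rot: [-3.141, -0.002, 0.112]
force: [-0.2, -1.0, 0.5]
width: 0.04
```

```bash
python3 rows.py 0.6305 -0.0353 0.088 0.112; python3 look.py b2.png 376 280 320 190
```

```text
tool shift [-0.5  0.1 21.1] rot [-0.0002 -0.002   0.0002] n 1
-0.5 0.1 21.1 -0.0002 -0.002 0.0002
11.1 [ 0.6307 -0.0351  0.1086] [-3.14142435e+00 -1.24456579e-03  1.12205487e-01] [0.19500184 0.25412341 0.90275111] [-0.06684028  0.03896951  0.00337007] 0.04016953543230657
```

View pics/b2.png

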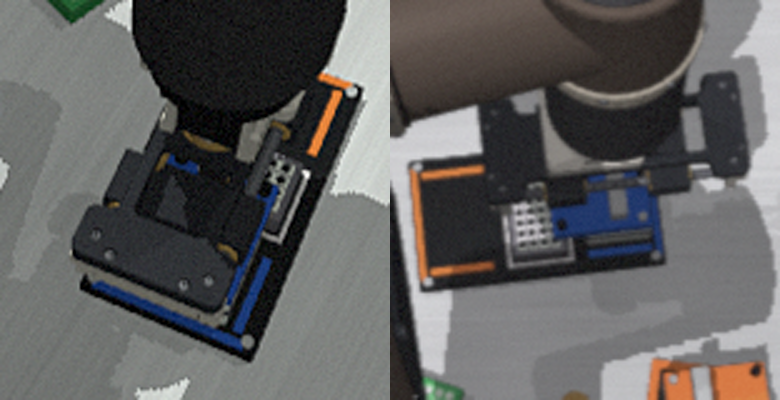

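The orange bay is empty, and the orange head stands on its pad at the bottom right. The gripper straddles the blue bar.

Request:
{"api": "step_arm", "payload": {"commands": "0 0 13 0 0 0; 0 0 7 0 0 0; 0 0 0 0 0 0; 0 0 0 0 0 0"}}

```text
t: 11.6
eef_pos: [0.6305, -0.0352, 0.0877]
ee_rot: [3.141, 0.0, 0.112]
force: [0.4, 0.3, 0.6]
width: 0.0399
```

Request:
{"api": "step_arm", "payload": {"commands": "0 0 0 0 0 0; 0 0 0 0 0 0; 0 0 0 0 0 0; 0 0 0 0 0 0; 0 0 0 0 0 0", "jaw": 5}}

```text
t: 12.22
eef_pos: [0.6303, -0.0353, 0.0878]
ee_rot: [3.142, 0.0, 0.112]
force: [0.0, -1.4, -0.4]
width: 0.0137
```

Request:
{"api": "step_arm", "payload": {"commands": "0 0 -5 0 0 0; 0 0 -15 0 0 0; 0 0 -35 0 0 0; 0 0 -45 0 0 0; 0 0 -30 0 0 0; 0 0 0 0 0 0; 0 0 0 0 0 0"}}

```text
t: 13.1
eef_pos: [0.6295, -0.0351, 0.2169]
ee_rot: [-3.141, 0.001, 0.112]
force: [-0.1, 0.1, -5.1]
width: 0.0137
```

```bash
python3 rows.py 0.5587 0.3016 0.218 0.112 8
```

```text
tool shift [ -32.8 -342.5   -0.8] rot [-0.0006  0.0015 -0.0002] n 8
-4.1 -42.8 -0.1 -0.0001 0.0002 -0; -4.1 -42.8 -0.1 -0.0001 0.0002 -0; -4.1 -42.8 -0.1 -0.0001 0.0002 -0; -4.1 -42.8 -0.1 -0.0001 0.0002 -0; -4.1 -42.8 -0.1 -0.0001 0.0002 -0; -4.1 -42.8 -0.1 -0.0001 0.0002 -0; -4.1 -42.8 -0.1 -0.0001 0.0002 -0; -4.1 -42.8 -0.1 -0.0001 0.0002 -0
```

Request:
{"api": "step_arm", "payload": {"commands": "-2 -20.8 0 0 0 0; -4 -42 0 0 0 0; -5 -50 0 0 0 0; -6 -60 0 0 0 0; -6 -60 0 0 0 0; -5 -50 0 0 0 0; -4 -40 0 0 0 0; -1.5 -20 0 0 0 0"}}

```text
t: 14.1
eef_pos: [0.5571, 0.3041, 0.2163]
ee_rot: [3.14, 0.002, 0.114]
force: [-0.8, -0.4, -4.7]
width: 0.0137
```

Request:
{"api": "step_arm", "payload": {"commands": "0 0 0 0 0 0; 0 0 0 0 0 0; 0 0 40 0 0 0; 0 0 40 0 0 0; 0 0 20 0 0 0; 0 0 0 0 0 0; 0 0 0 0 0 0; 0 0 0 0 0 0"}}

```text
t: 15.1
eef_pos: [0.5595, 0.302, 0.1194]
ee_rot: [-3.14, -0.002, 0.112]
force: [0.6, -0.1, -4.8]
width: 0.0137
```

```bash
python3 rows.py 0.5587 0.3016 0.082 0.112; python3 look.py b3.png 424 140 176 226
```

```text
tool shift [-1.   0.3 37.4] rot [-0.0014 -0.002  -0.0001] n 1
-1 0.3 37.4 -0.0014 -0.002 -0.0001
15.2 [0.5592 0.302  0.119 ] [-3.14050173e+00 -1.48324430e-03  1.12123633e-01] [ 0.24501771 -0.7584589  -4.91237134] [-0.03389476 -0.02651428  0.00264497] 0.013920682642685254
```

View pics/b3.png

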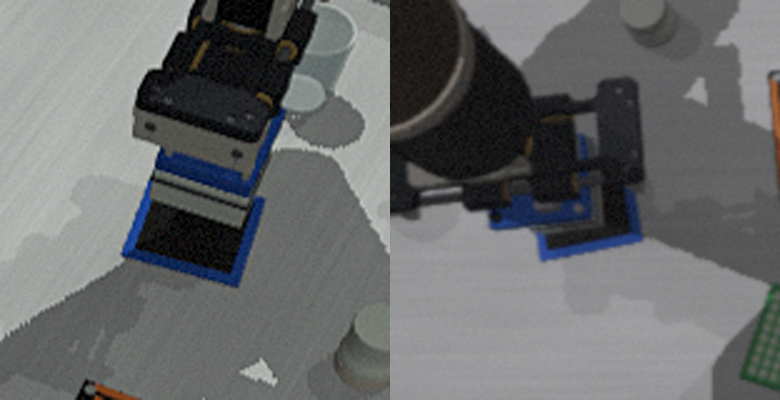

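The head is over the blue pad, at about (195,240) in the left half. The glass stands at y≈0.46, clear of the gripper's reach of about 0.40.

Request:
{"api": "step_arm", "payload": {"commands": "-0.6 0.3 20 0 0 0; 0 0 12 0 0 0; 0 0 3 0 0 0; 0 0 0 0 0 0; 0 0 1.5 0 0 0; 0 0 0 0 0 0; 0 0 0 0 0 0"}}

```text
t: 16.08
eef_pos: [0.5583, 0.3014, 0.0816]
ee_rot: [-3.141, -0.0, 0.112]
force: [-0.4, -0.3, -5.1]
width: 0.0132
```

Request:
{"api": "step_arm", "payload": {"commands": "0 0 1 0 0 0; 0 0 0 0 0 0; 0 0 0.7 0 0 0; 0 0 0 0 0 0; 0 0 0 0 0 0"}}

```text
t: 16.7
eef_pos: [0.5583, 0.3013, 0.0798]
ee_rot: [-3.142, -0.0, 0.112]
force: [-0.1, -1.3, -3.4]
width: 0.014
```

Request:
{"api": "step_arm", "payload": {"commands": "0 0 0.5 0 0 0; 0 0 0 0 0 0; 0 0 0 0 0 0"}}

```text
t: 17.08
eef_pos: [0.5583, 0.3013, 0.0797]
ee_rot: [3.142, -0.0, 0.112]
force: [-3.1, -2.2, 5.3]
width: 0.0139
```

Contact: the force went from −5 to +5 N. I'll release, retreat upward and go back to the station.

Request:
{"api": "step_arm", "payload": {"commands": "0 0 0 0 0 0; 0 0 0 0 0 0; 0 0 0 0 0 0; 0 0 -30 0 0 0; 0 0 -50 0 0 0; 0 0 -58 0 0 0; 0 0 0 0 0 0; 0 0 0 0 0 0", "jaw": 40}}

```text
t: 18.08
eef_pos: [0.558, 0.3014, 0.2171]
ee_rot: [-3.141, -0.0, 0.112]
force: [0.4, 0.0, -0.3]
width: 0.0399
```

```bash
python3 look.py b4.png 395 200 230 215;python3 rows.py 0.6230 0.0323 0.218 0.112 8
```

```text
18.175 [0.5577 0.301  0.2158] [3.14054073e+00 1.79628024e-03 1.12024611e-01] [ 0.43208923  0.56067519 -0.37118394] [-0.01899126  0.00079719  0.00134413] 0.039696738219314916
tool shift [ 34.9 274.3  -2. ] rot [0.0011 0.0018 0.    ] n 8
4.4 34.3 -0.2 0.0001 0.0002 0; 4.4 34.3 -0.2 0.0001 0.0002 0; 4.4 34.3 -0.3 0.0001 0.0002 0; 4.4 34.3 -0.3 0.0001 0.0002 0; 4.4 34.3 -0.3 0.0001 0.0002 0; 4.4 34.3 -0.3 0.0001 0.0002 0; 4.4 34.3 -0.3 0.0001 0.0002 0; 4.4 34.3 -0.3 0.0001 0.0002 0
```

View pics/b4.png

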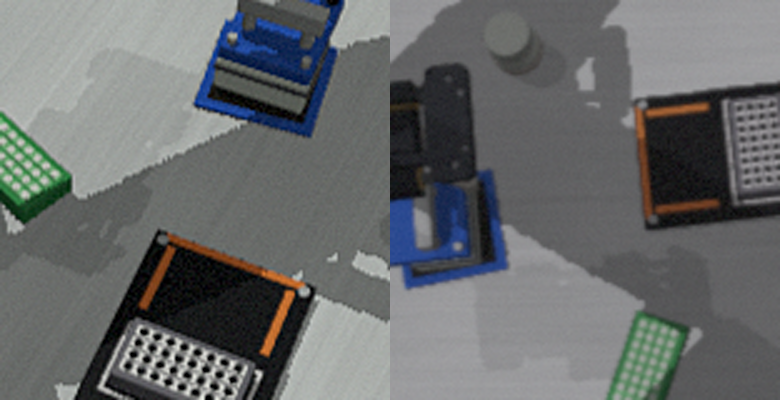

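The blue head stands on its pad, and the station holds only the carrier. I'll measure the carrier and the bay again now they're clear.

```bash
python3 - <<'E'
from h import *
import pickle
s=grab_frame('scene');t=grab_frame('top');pickle.dump((s,t),open('p1.pkl','wb'))
def crop(p,u,v,w,h,k): return cv2.resize(p['frame'][v:v+h,u:u+w],None,fx=k,fy=k,interpolation=cv2.INTER_CUBIC)
save('d1.png',crop(s,325,195,125,150,4));save('d2.png',crop(t,240,150,125,85,6))
E
```

```text
(no output)
```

View pics/d1.png

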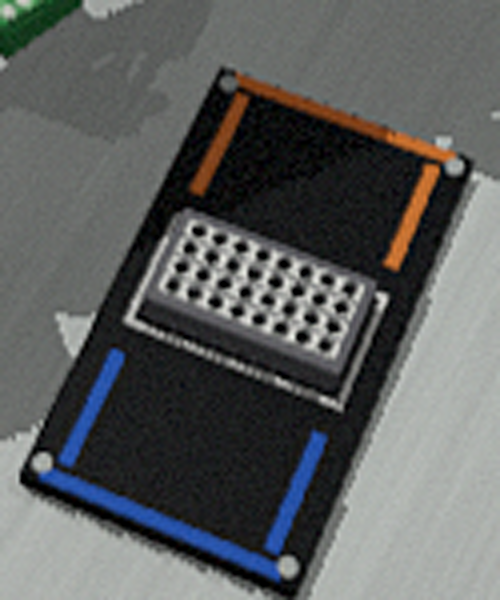

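View pics/d2.png

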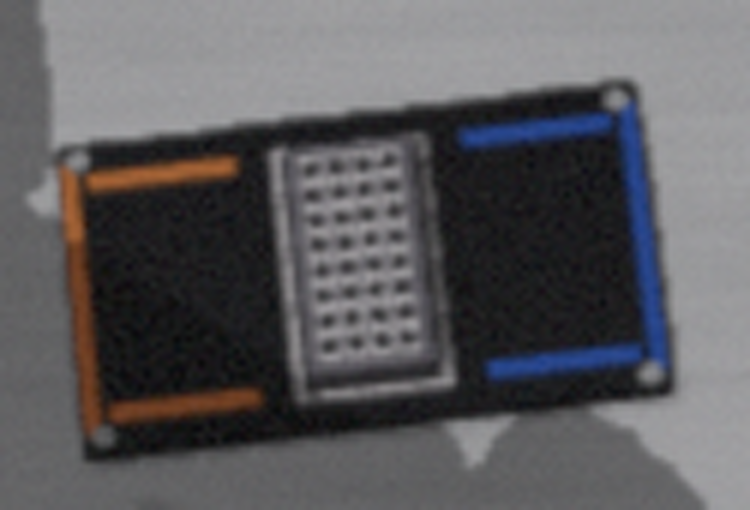

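```bash
python3 - <<'E'
from h import *
import pickle;s,t=pickle.load(open('p1.pkl','rb'))
a=lambda c,k,o:(np.array(c,float)+.5)/k-.5+o
os,ot=np.array([325,195]),np.array([240,150])
for n,cs,ct,z in(('wells',[(198,230),(352,287),(173,286),(327,343)],[(330,347),(313,168),(411,336),(390,158)],.030),('screws',[(228,82),(454,165),(42,461),(288,567)],[(103,435),(76,160),(650,373),(616,97)],.013)):
    S=a(cs,4,os);T=a(ct,6,ot)
    W=np.array([tri(s,S[i],t,T[i]) for i in range(4)])
    Z1=np.array([at_z(s,p,z) for p in S]);Z2=np.array([at_z(t,p,z) for p in T])
    for Q in(W,Z1,Z2):
        e=Q[1]+Q[3]-Q[0]-Q[2];g=Q[0]+Q[1]-Q[2]-Q[3]
        print(n,Q.mean(0).round(4),'yaw',np.arctan2(e[1],e[0]).round(3),np.arctan2(-g[0],g[1]).round(3),np.linalg.norm(e[:2])/2,np.linalg.norm(g[:2])/2)
E
```

```text
wells [0.6241 0.0316 0.0299] yaw 0.105 0.117 0.06508753783244264 0.028145886894294033
wells [0.6244 0.0318 0.03  ] yaw 0.129 0.112 0.06510937228904959 0.02785110473693009
wells [0.6239 0.0314 0.03  ] yaw 0.103 0.125 0.06546886079142242 0.02810304802815388
screws [0.624  0.0322 0.0106] yaw 0.107 0.108 0.102671234880481 0.19620319510916562
screws [0.6242 0.0307 0.013 ] yaw 0.105 0.108 0.10229487778722969 0.19611174699221484
screws [0.6237 0.0323 0.013 ] yaw 0.107 0.107 0.10246574905378898 0.19573002870956765
```

Request:
{"api": "step_arm", "payload": {"commands": "4 30 0 0 0 0; 7 55 0 0 0 0; 7 55 0 0 0 0; 7 55 0 0 0 0; 6 50 0 0 0 0; 4.5 29.5 0 0 0 0; 0 0 40 0 0 0; 0 0 50 0 0 0", "jaw": 70, "grip_force": 20}}

```text
t: 19.27
eef_pos: [0.6248, 0.0319, 0.1264]
ee_rot: [-3.141, -0.002, 0.111]
force: [0.0, 0.2, 0.0]
width: 0.0699
```

Request:
{"api": "step_arm", "payload": {"commands": "0 0 40 0 0 0; 0 0 20 0 0 0; 0 0 0 0 0 0; 0 0 0 0 0 0; 0 0 0 0 0 0"}}

```text
t: 19.9
eef_pos: [0.625, 0.0328, 0.0684]
ee_rot: [-3.141, -0.002, 0.112]
force: [0.2, -0.6, 1.0]
width: 0.07
```

```bash
python3 rows.py 0.624 0.032 0.041 0.110; python3 look.py b5.png 390 270 300 190
```

```text
tool shift [-1.1  0.7 27.4] rot [-0.0003 -0.002   0.0023] n 1
-1.1 0.7 27.4 -0.0003 -0.002 0.0023
20.0 [0.6247 0.0327 0.0683] [-3.14120239e+00 -1.76876648e-03  1.12292357e-01] [-0.03862344 -0.46082041  0.60017386] [-0.11150243  0.00433373  0.0057739 ] 0.07013669992302544
```

View pics/b5.png

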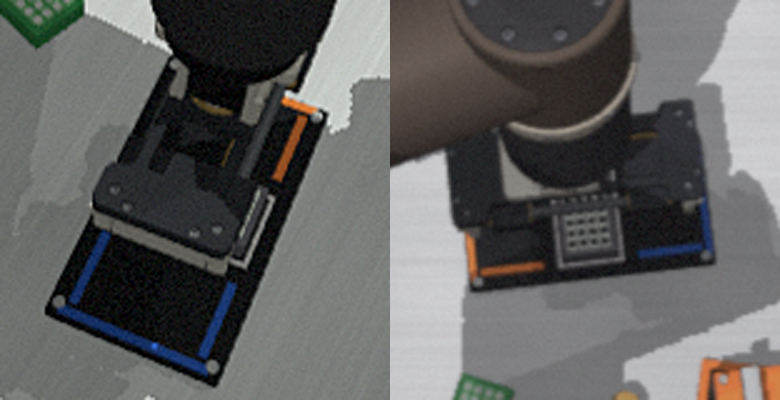

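The jaws straddle the carrier, so I'll go down and close.

Request:
{"api": "step_arm", "payload": {"commands": "-0.5 0.4 15 0 0 0.002; 0 0 8 0 0 0; 0 0 3.5 0 0 0; 0 0 0 0 0 0; 0 0 0 0 0 0; 0 0 0 0 0 0"}}

```text
t: 20.75
eef_pos: [0.624, 0.0322, 0.041]
ee_rot: [-3.141, -0.001, 0.11]
force: [-1.0, 0.5, -0.0]
width: 0.0702
```

Request:
{"api": "step_arm", "payload": {"commands": "0 0 0 0 0 0; 0 0 0 0 0 0; 0 0 0 0 0 0; 0 0 0 0 0 0; 0 0 0 0 0 0", "jaw": 38}}

```text
t: 21.38
eef_pos: [0.6238, 0.032, 0.0407]
ee_rot: [3.142, -0.0, 0.11]
force: [-0.3, 0.4, 1.3]
width: 0.0458
```

Request:
{"api": "step_arm", "payload": {"commands": "0 0 -5 0 0 0; 0 0 -20 0 0 0; 0 0 -40 0 0 0; 0 0 -40 0 0 0; 0 0 -20 0 0 0; 0 0 0 0 0 0"}}

```text
t: 22.12
eef_pos: [0.6247, 0.0324, 0.1678]
ee_rot: [-3.141, -0.004, 0.11]
force: [0.5, -0.6, -1.5]
width: 0.0457
```

Request:
{"api": "step_arm", "payload": {"commands": "-17 33 0 0 0 0; -25 45 0 0 0 0; -29 55 0 0 0 0; -29 55 0 0 0 0; -25 45 0 0 0 0; -18 35 0 0 0 0; -13.8 25.2 0 0 0 0; 0 0 0 0 0 -0.07"}}

```text
t: 23.12
eef_pos: [0.4984, -0.2781, 0.1642]
ee_rot: [-3.14, 0.002, 0.179]
force: [-0.7, 1.1, -0.5]
width: 0.0458
```

Request:
{"api": "step_arm", "payload": {"commands": "0 0 0 0 0 0; 0 0 40 0 0 0; 0 0 30 0 0 0; 0 0 10 0 0 0; 0 0 0 0 0 0; 0 0 0 0 0 0; 0 0 0 0 0 0; 0 0 0 0 0 0"}}

```text
t: 24.12
eef_pos: [0.5005, -0.2767, 0.0864]
ee_rot: [3.141, -0.001, 0.18]
force: [0.4, 0.1, -0.6]
width: 0.0458
```

```bash
python3 rows.py 0.5003 -0.2767 0.066 0.180; python3 look.py b6.png 214 385 446 250
```

```text
tool shift [-0.2 -0.  20.4] rot [ 0.0005 -0.0012  0.0001] n 1
-0.2 -0 20.4 0.0005 -0.0012 0.0001
24.225 [ 0.5003 -0.2766  0.0861] [ 3.14132380e+00 -7.03264632e-04  1.80159325e-01] [-0.69953321 -0.06783728 -1.03187514] [-0.04262624 -0.01322046  0.05346222] 0.04591856481388411
```

View pics/b6.png

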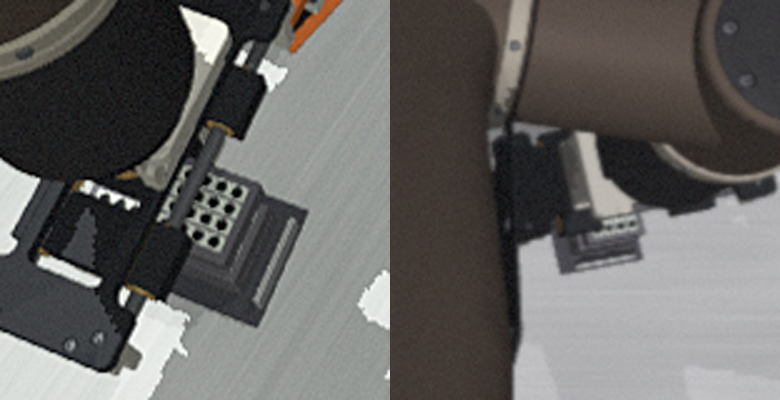

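The carrier hangs squarely above the pile, with about 17–20 mm still to go. I'll lower it in small steps.

Request:
{"api": "step_arm", "payload": {"commands": "0 0 7 0 0 0; 0 0 4 0 0 0; 0 0 0 0 0 0; 0 0 1 0 0 0; 0 0 1 0 0 0; 0 0 0 0 0 0; 0 0 0 0 0 0"}}

```text
t: 25.1
eef_pos: [0.5002, -0.2766, 0.0727]
ee_rot: [3.142, -0.0, 0.18]
force: [0.4, 0.4, -0.5]
width: 0.0458
```

Request:
{"api": "step_arm", "payload": {"commands": "0 0 1 0 0 0; 0 0 0 0 0 0; 0 0 0 0 0 0"}}

```text
t: 25.48
eef_pos: [0.5002, -0.2766, 0.0717]
ee_rot: [3.142, -0.0, 0.18]
force: [-0.6, -0.0, -1.1]
width: 0.0458
```

Request:
{"api": "step_arm", "payload": {"commands": "0 0 1 0 0 0; 0 0 0 0 0 0; 0 0 0 0 0 0"}}

```text
t: 25.85
eef_pos: [0.5002, -0.2766, 0.0706]
ee_rot: [-3.142, 0.0, 0.18]
force: [-1.2, -0.3, -0.9]
width: 0.0459
```

Request:
{"api": "step_arm", "payload": {"commands": "0 0 1 0 0 0; 0 0 0 0 0 0; 0 0 0 0 0 0"}}

```text
t: 26.22
eef_pos: [0.5002, -0.2766, 0.0697]
ee_rot: [3.142, -0.0, 0.18]
force: [0.0, 0.3, -1.1]
width: 0.046
```

Request:
{"api": "step_arm", "payload": {"commands": "0 0 1 0 0 0; 0 0 0 0 0 0; 0 0 0 0 0 0"}}

```text
t: 26.6
eef_pos: [0.5001, -0.2766, 0.0686]
ee_rot: [-3.142, 0.0, 0.18]
force: [-0.4, 0.6, -0.2]
width: 0.046
```

Request:
{"api": "step_arm", "payload": {"commands": "0 0 1 0 0 0; 0 0 0 0 0 0; 0 0 0 0 0 0"}}

```text
t: 26.98
eef_pos: [0.5001, -0.2765, 0.0676]
ee_rot: [-3.142, 0.0, 0.18]
force: [-0.3, 0.4, -0.7]
width: 0.046
```

Request:
{"api": "step_arm", "payload": {"commands": "0 0 0.5 0 0 0; 0 0 0 0 0 0; 0 0 0 0 0 0"}}

```text
t: 27.35
eef_pos: [0.5001, -0.2766, 0.0672]
ee_rot: [3.142, 0.0, 0.18]
force: [0.1, -0.4, 0.5]
width: 0.0461
```

Request:
{"api": "step_arm", "payload": {"commands": "0 0 0.5 0 0 0; 0 0 0 0 0 0; 0 0 0 0 0 0"}}

```text
t: 27.72
eef_pos: [0.5002, -0.2766, 0.0667]
ee_rot: [-3.142, 0.0, 0.18]
force: [-1.0, 0.2, -0.4]
width: 0.0456
```

Request:
{"api": "step_arm", "payload": {"commands": "0 0 0.5 0 0 0; 0 0 0 0 0 0; 0 0 0 0 0 0"}}

```text
t: 28.1
eef_pos: [0.5002, -0.2766, 0.0664]
ee_rot: [3.141, -0.0, 0.18]
force: [-1.3, 0.8, 2.0]
width: 0.0458
```

Request:
{"api": "step_arm", "payload": {"commands": "0 0 0.5 0 0 0; 0 0 0 0 0 0; 0 0 0 0 0 0"}}

```text
t: 28.48
eef_pos: [0.5002, -0.2766, 0.0663]
ee_rot: [3.141, -0.0, 0.18]
force: [-2.0, 2.3, 7.5]
width: 0.0456
```

It is resting: 7.5 N, and z has stopped at 0.0663. That puts the pile's top at 37.6 mm, against 36.8 mm from the cameras. I'll let go and retreat.

Request:
{"api": "step_arm", "payload": {"commands": "0 0 -0.6 0 0 0; 0 0 0 0 0 0; 0 0 0 0 0 0"}}

```text
t: 28.85
eef_pos: [0.5002, -0.2766, 0.0663]
ee_rot: [3.142, -0.0, 0.18]
force: [-2.1, 1.0, 4.3]
width: 0.0457
```

Request:
{"api": "step_arm", "payload": {"commands": "0 0 0 0 0 0; 0 0 0 0 0 0; 0 0 0 0 0 0; 0 0 0 0 0 0; 0 0 -20 0 0 0; 0 0 -40 0 0 0; 0 0 -40 0 0 0; 0 0 0 0 0 0", "jaw": 70}}

```text
t: 29.85
eef_pos: [0.5021, -0.2772, 0.1698]
ee_rot: [3.139, -0.006, 0.181]
force: [0.7, 0.3, -0.7]
width: 0.07
```

```bash
python3 rows.py 0.437 0.1265 0.17 -0.33
```

```text
tool shift [   8.5 -408.8   -1.3] rot [ 0.0013 -0.0065  0.5107] n 8
1.1 -51.1 -0.2 0.0002 -0.0008 0.0638; -2.2 -51.1 -0.2 0.0002 -0.0008 0.0638; -5.5 -50.8 -0.1 0.0002 -0.0008 0.0638; -8.7 -50.4 -0.1 0.0002 -0.0008 0.0638; -11.9 -49.7 -0.1 0.0002 -0.0008 0.0638; -15 -48.9 -0.1 0.0002 -0.0008 0.0638; -18.1 -47.8 -0.1 0.0002 -0.0008 0.0638; -21.1 -46.5 -0 0.0002 -0.0008 0.0638
```

Request:
{"api": "step_arm", "payload": {"commands": "1.1 -51.1 0 0 0 0.0638; -2.2 -51.1 0 0 0 0.0638; -5.5 -50.8 0 0 0 0.0638; -8.7 -50.4 0 0 0 0.0638; -11.9 -49.7 0 0 0 0.0638; -15 -48.9 0 0 0 0.0638; -18.1 -47.8 0 0 0 0.0638; -21.1 -46.5 0 0 0 0.0638"}}

```text
t: 30.85
eef_pos: [0.4343, 0.1286, 0.1658]
ee_rot: [3.141, 0.0, -0.332]
force: [-0.2, 0.2, 0.3]
width: 0.07
```

Request:
{"api": "step_arm", "payload": {"commands": "0 0 0 0 0 0; 0 0 0 0 0 0; 0 0 40 0 0 0; 0 0 30 0 0 0; 0 0 0 0 0 0; 0 0 0 0 0 0; 0 0 0 0 0 0; 0 0 0 0 0 0"}}

```text
t: 31.85
eef_pos: [0.4357, 0.1274, 0.0972]
ee_rot: [-3.14, -0.001, -0.33]
force: [0.8, -0.4, 1.3]
width: 0.0702
```

```bash
python3 - <<'E'
from h import *
s=grab_frame('scene');t=grab_frame('top')
def crop(p,u,v,w,h): return cv2.resize(p['frame'][v:v+h,u:u+w],(390,400),interpolation=cv2.INTER_CUBIC)
save('e1.png',np.hstack([crop(s,160,345,105,107),crop(t,405,200,90,92)]))
save('e2.png',np.hstack([crop(s,240,110,156,160),crop(t,180,210,156,160)]))
st=get_state();print(st['eef_pos'],st['ee_rot'])
E
python3 rows.py 0.437 0.1265 0.03 -0.33
```

```text
[0.43544917 0.12735665 0.0968487 ] [-3.14055609e+00 -6.30299913e-04 -3.30089793e-01]
tool shift [ 1.7  0.4 66.8] rot [-0.001  -0.0006 -0.0001] n 2
0.9 0.2 33.4 -0.0005 -0.0003 -0; 0.9 0.2 33.4 -0.0005 -0.0003 -0
```

View pics/e1.png

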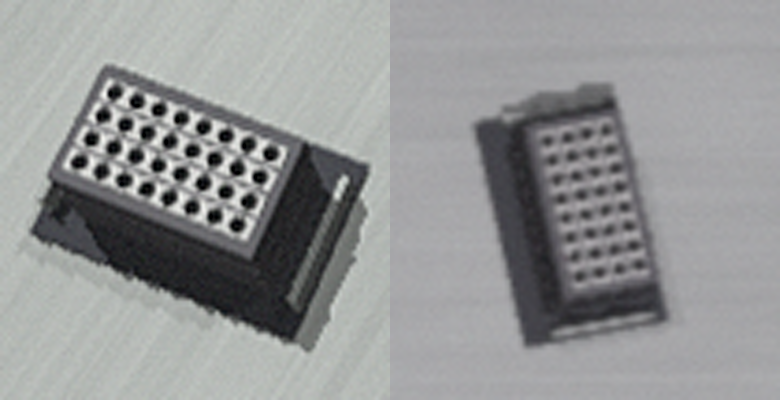

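View pics/e2.png

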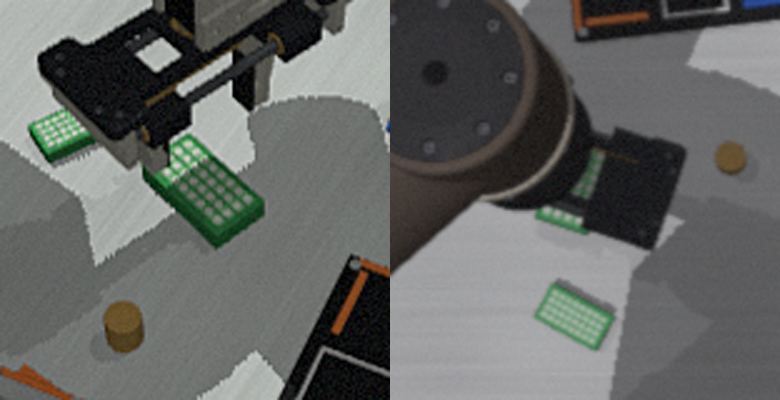

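The used carrier sits flush on the pile at left (175,160), and the larger green one is between the fingers. I'll cross-check the fresh carrier's centre from its wells.

```bash
python3 - <<'E'
from h import *
import pickle;s,t=pickle.load(open('p0.pkl','rb'))
a=lambda c,k,o:(np.array(c,float)+.5)/k-.5+o
for n,p,c,k,o in (('s',s,[(452,167),(380,214),(523,348),(598,297)],6,(240,140)),('t',t,[(115,73),(180,90),(128,243),(66,225)],5,(230,250)),('s edge',s,[(452,142),(342,218),(515,380),(634,303)],6,(240,140)),('t edge',t,[(107,48),(207,82),(148,262),(43,235)],5,(230,250))):
    Q=np.array([at_z(p,x,.018) for x in a(c,k,np.array(o))]);print(n,Q.mean(0).round(4),[np.linalg.norm(Q[i]-Q[(i+1)%4]).round(4) for i in range(4)])
E
```

```text
s [0.4376 0.1268 0.018 ] [np.float64(0.028), np.float64(0.0657), np.float64(0.0288), np.float64(0.0657)]
t [0.4359 0.127  0.018 ] [np.float64(0.0283), np.float64(0.0669), np.float64(0.027), np.float64(0.0662)]
s edge [0.4376 0.1252 0.018 ] [np.float64(0.0438), np.float64(0.0791), np.float64(0.0447), np.float64(0.0818)]
t edge [0.4364 0.1253 0.018 ] [np.float64(0.0447), np.float64(0.0784), np.float64(0.0453), np.float64(0.082)]
```

Request:
{"api": "step_arm", "payload": {"commands": "0.9 0.2 30 0 0 0; 0.5 0 20 0 0 0; 0 0 10 0 0 0; 0 0 6 0 0 0; 0 0 0 0 0 0; 0 0 0 0 0 0; 0 0 0 0 0 0"}}

```text
t: 32.83
eef_pos: [0.4368, 0.1268, 0.0308]
ee_rot: [-3.141, -0.001, -0.33]
force: [-0.6, 0.4, -0.4]
width: 0.07
```

```bash
python3 rows.py 0.437 0.1265 0.029 -0.33
```

```text
tool shift [0.3 0.2 1.8] rot [-0.0009 -0.0006 -0.0001] n 1
0.3 0.2 1.8 -0.0009 -0.0006 -0.0001
```

Request:
{"api": "step_arm", "payload": {"commands": "0.3 0.2 1.3 0 0 0; 0 0 0 0 0 0; 0 0 0 0 0 0; 0 0 0 0 0 0"}}

```text
t: 33.33
eef_pos: [0.4367, 0.1262, 0.029]
ee_rot: [3.142, 0.0, -0.33]
force: [-0.4, -0.3, -0.4]
width: 0.0702
```

Request:
{"api": "step_arm", "payload": {"commands": "0 0 0 0 0 0; 0 0 0 0 0 0; 0 0 0 0 0 0; 0 0 0 0 0 0; 0 0 0 0 0 0; 0 0 0 0 0 0", "jaw": 38}}

```text
t: 34.08
eef_pos: [0.4367, 0.1262, 0.029]
ee_rot: [3.142, 0.0, -0.33]
force: [0.1, 0.2, 0.1]
width: 0.0456
```

Request:
{"api": "step_arm", "payload": {"commands": "0 0 -5 0 0 0; 0 0 -20 0 0 0; 0 0 -40 0 0 0; 0 0 -40 0 0 0; 0 0 -16 0 0 0; 0 0 0 0 0 0; 0 0 0 0 0 0; 0 0 0 0 0 0"}}

```text
t: 35.08
eef_pos: [0.4362, 0.1258, 0.149]
ee_rot: [3.14, 0.001, -0.33]
force: [-0.3, -0.2, -0.9]
width: 0.0457
```

```bash
python3 rows.py 0.6238 0.032 0.15 0.110 8
```

```text
tool shift [207.9  27.9  -1.2] rot [ 0.0014  0.0015 -0.4403] n 8
26 3.5 -0.1 0.0002 0.0002 -0.055; 25.8 4.9 -0.1 0.0002 0.0002 -0.055; 25.4 6.3 -0.1 0.0002 0.0002 -0.055; 25.1 7.7 -0.1 0.0002 0.0002 -0.055; 24.6 9.1 -0.1 0.0002 0.0002 -0.055; 24.1 10.4 -0.1 0.0002 0.0002 -0.055; 23.5 11.7 -0.1 0.0002 0.0002 -0.055; 22.8 13 -0.1 0.0002 0.0002 -0.055
```

Request:
{"api": "step_arm", "payload": {"commands": "26 3.5 0 0 0 -0.055; 25.8 4.9 0 0 0 -0.055; 25.4 6.3 0 0 0 -0.055; 25.1 7.7 0 0 0 -0.055; 24.6 9.1 0 0 0 -0.055; 24.1 10.4 0 0 0 -0.055; 23.5 11.7 0 0 0 -0.055; 22.8 13 0 0 0 -0.055"}}

```text
t: 36.08
eef_pos: [0.6248, 0.0319, 0.1485]
ee_rot: [3.141, 0.002, 0.112]
force: [0.1, -0.9, -0.0]
width: 0.0462
```

Request:
{"api": "step_arm", "payload": {"commands": "0 0 0 0 0 0; 0 0 0 0 0 0; 0 0 40 0 0 0; 0 0 40 0 0 0; 0 0 10 0 0 0; 0 0 0 0 0 0; 0 0 0 0 0 0; 0 0 0 0 0 0"}}

```text
t: 37.08
eef_pos: [0.6253, 0.0328, 0.0615]
ee_rot: [-3.141, -0.002, 0.11]
force: [-0.5, 0.0, -0.8]
width: 0.0461
```

```bash
python3 rows.py 0.6238 0.032 0.041 0.110; python3 look.py f1.png 390 270 300 190
```

```text
tool shift [-1.6  0.6 20.5] rot [-0.0005 -0.0025 -0.0001] n 1
-1.6 0.6 20.5 -0.0005 -0.0025 -0.0001
37.175 [0.6249 0.0326 0.061 ] [-3.14122911e+00 -1.66222802e-03  1.09813380e-01] [0.14943799 0.34580683 0.2612687 ] [-0.02295051 -0.0298212  -0.00786499] 0.045510137785593714
```

View pics/f1.png

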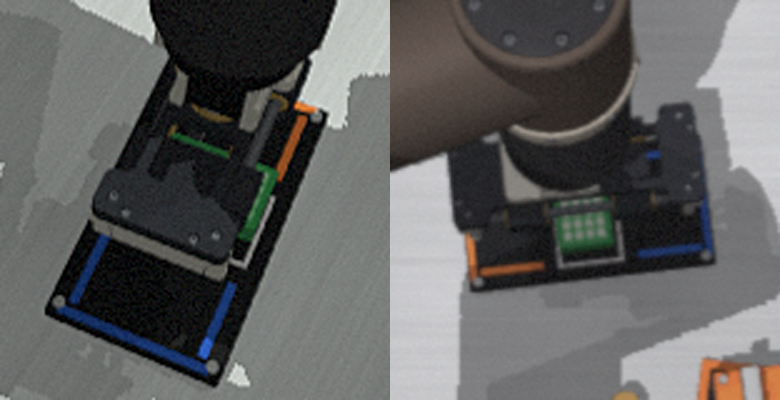

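The green carrier is held over the middle bay. I'll trim the position and lower it.

Request:
{"api": "step_arm", "payload": {"commands": "-0.7 0.3 10 0 0 0; 0 0 6 0 0 0; 0 0 0 0 0 0; 0 0 0 0 0 0; 0 0 0 0 0 0; 0 0 0 0 0 0"}}

```text
t: 37.92
eef_pos: [0.6239, 0.0321, 0.0441]
ee_rot: [-3.142, -0.0, 0.11]
force: [0.4, -0.6, -0.3]
width: 0.0457
```

```bash
python3 rows.py 0.6238 0.032 0.041 0.110
```

```text
tool shift [-0.1  0.1  3.1] rot [-0.     -0.0003 -0.0001] n 1
-0.1 0.1 3.1 -0 -0.0003 -0.0001
```

Request:
{"api": "step_arm", "payload": {"commands": "0 0.1 2 0 0 0; 0 0 0.6 0 0 0; 0 0 0 0 0 0; 0 0 0 0 0 0"}}

```text
t: 38.42
eef_pos: [0.6238, 0.032, 0.0414]
ee_rot: [3.142, 0.0, 0.11]
force: [0.4, 0.3, -1.3]
width: 0.046
```

Request:
{"api": "step_arm", "payload": {"commands": "0 0 0.5 0 0 0; 0 0 0 0 0 0; 0 0 0 0 0 0"}}

```text
t: 38.8
eef_pos: [0.6239, 0.032, 0.041]
ee_rot: [3.142, -0.0, 0.11]
force: [-0.9, 0.4, 1.6]
width: 0.0461
```

Request:
{"api": "step_arm", "payload": {"commands": "0 0 0.4 0 0 0; 0 0 0 0 0 0; 0 0 0 0 0 0"}}

```text
t: 39.17
eef_pos: [0.6239, 0.032, 0.041]
ee_rot: [3.142, -0.0, 0.11]
force: [-2.4, 0.1, 4.7]
width: 0.0455
```

It is seated. I'll release, retreat and go to the orange pad, then check the carrier.

Request:
{"api": "step_arm", "payload": {"commands": "0 0 -0.5 0 0 0; 0 0 0 0 0 0; 0 0 0 0 0 0; 0 0 0 0 0 0; 0 0 -20 0 0 0; 0 0 -50 0 0 0; 0 0 -60 0 0 0; 0 0 -45 0 0 0", "jaw": 70}}

```text
t: 40.17
eef_pos: [0.6242, 0.032, 0.2188]
ee_rot: [-3.141, -0.002, 0.11]
force: [1.2, 1.5, -0.9]
width: 0.0699
```

Request:
{"api": "step_arm", "payload": {"commands": "0 0 0 0 0 0; 0 0 0 0 0 0; 0 0 0 0 0 0", "jaw": 40}}

```text
t: 40.55
eef_pos: [0.6231, 0.0318, 0.2144]
ee_rot: [3.141, 0.003, 0.11]
force: [-0.3, -0.4, -0.2]
width: 0.0454
```

```bash
python3 rows.py 0.4457 -0.1056 0.215 0.112 6
```

```text
tool shift [-1.913e+02  1.172e+02 -1.000e-01] rot [ 0.0003  0.0025 -0.0024] n 6
-31.9 19.5 -0 0.0001 0.0004 -0.0004; -31.9 19.5 -0 0.0001 0.0004 -0.0004; -31.9 19.5 -0 0.0001 0.0004 -0.0004; -31.9 19.5 -0.1 0.0001 0.0004 -0.0004; -31.9 19.5 -0.1 0.0001 0.0004 -0.0004; -31.9 19.5 -0.1 0.0001 0.0004 -0.0004
```

Request:
{"api": "step_arm", "payload": {"commands": "-25 15 0 0 0 0; -40 25 0 0 0 0; -50 30 0 0 0 0; -45 27 0 0 0 0; -32 20.2 0 0 0 -0.002; 0 0 0 0 0 0; 0 0 0 0 0 0"}}

```text
t: 41.42
eef_pos: [0.4459, -0.1056, 0.2156]
ee_rot: [3.141, 0.001, 0.112]
force: [0.3, 0.6, -0.9]
width: 0.0401
```

```bash
python3 rows.py 0.4457 -0.1056 0.1 0.112 4;python3 - <<'E'
from h import *
import pickle
s=grab_frame('scene');t=grab_frame('top');pickle.dump((s,t),open('p2.pkl','wb'))
def crop(p,u,v,w,h,k): return cv2.resize(p['frame'][v:v+h,u:u+w],None,fx=k,fy=k,interpolation=cv2.INTER_CUBIC)
save('g1.png',crop(s,325,195,125,150,4));save('g2.png',crop(t,240,150,125,85,6))
E
```

```text
tool shift [ -0.2  -0.  115.6] rot [ 0.0001  0.0006 -0.0005] n 4
-0 -0 28.9 0 0.0001 -0.0001; -0 -0 28.9 0 0.0001 -0.0001; -0 -0 28.9 0 0.0001 -0.0001; -0.1 -0 28.9 0 0.0001 -0.0001
```

View pics/g1.png

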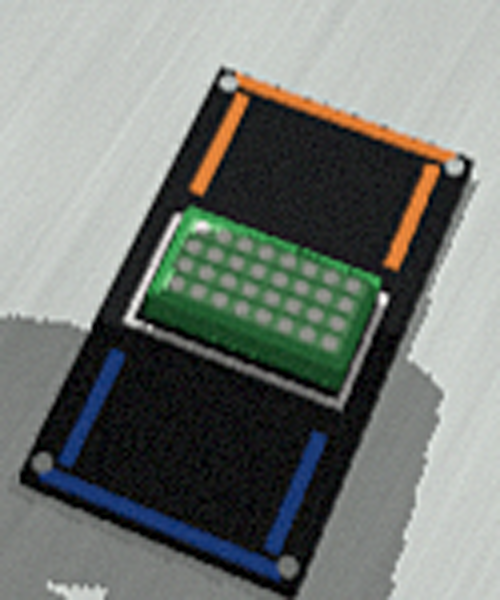

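View pics/g2.png

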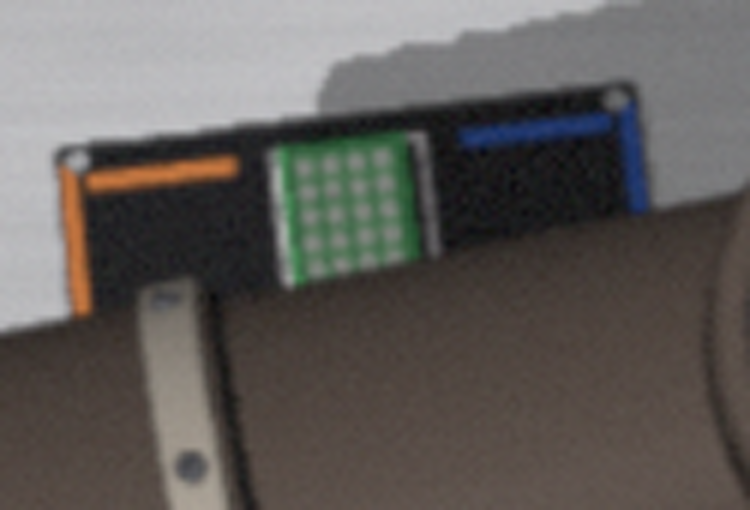

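```bash
python3 - <<'E'
from fit import *
import pickle;s,t=pickle.load(open('p2.pkl','rb'))
rs=(350,235,80,70)
for sm in(70,90,110):
    m=colmask(s,rs,40,85,sm,20)
    print(fit([(s,rs,m)],(.624,.032,(.1,)),.084,.046,.012,.030))
a=lambda c,k,o:(np.array(c,float)+.5)/k-.5+o
Q=np.array([at_z(s,x,.030) for x in a([(201,231),(355,284),(177,284),(330,343)],4,np.array([325,195]))]);print(Q.mean(0),Q.round(4))
s,t=pickle.load(open('p1.pkl','rb'))
# print white outline in both: local coords via station pose
def loc(p,px,z):
    w=at_z(p,px,z)[:2]-[.624,.032];c,n=np.cos(.109),np.sin(.109);return np.array([c*w[0]+n*w[1],-n*w[0]+c*w[1]])*1000
E
python3 - <<'E'
import sys;sys.path.insert(0,'.')
import os;os.chdir('.')
from h import *
import pickle
c,n=np.cos(.109),np.sin(.109)
for f in('p1.pkl','p2.pkl'):
    s,t=pickle.load(open(f,'rb'))
    # rectify plane z=.030 about station, 0.25mm/px
    outs=[]
    for p in(s,t):
        g=np.array([[.624+c*a-n*b,.032+n*a+c*b,.030] for a,b in((-.06,.04),(.06,.04),(.06,-.04),(-.06,-.04))])
        H=cv2.getPerspectiveTransform(proj(p,g).astype(np.float32),np.array([[0,0],[390,0],[390,260],[0,260]],np.float32))
        outs.append(cv2.warpPerspective(p['frame'],H,(390,260),flags=cv2.INTER_CUBIC))
    save('r'+f[1]+'.png',np.hstack(outs))
E
```

```text
(array([0.62515368, 0.03269368, 0.11920704]), np.float64(0.04242751204703599))
(array([0.62508544, 0.03194633, 0.11724763]), np.float64(0.035363910203855986))
(array([0.62493382, 0.03267588, 0.1170556 ]), np.float64(0.029852685906301968))
[0.62527482 0.03283896 0.03      ] [[0.5915 0.0417 0.03  ]
 [0.6558 0.0516 0.03  ]
 [0.5948 0.0153 0.03  ]
 [0.659  0.0228 0.03  ]]
```

View pics/r1.png

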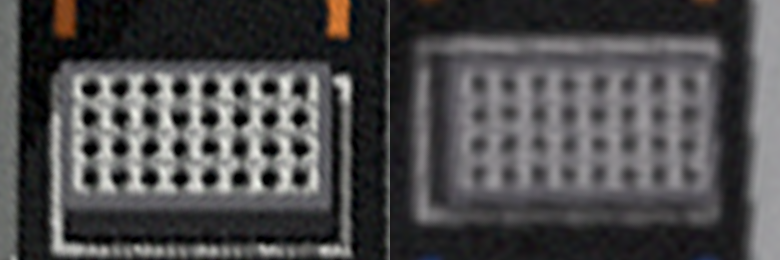

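View pics/r2.png

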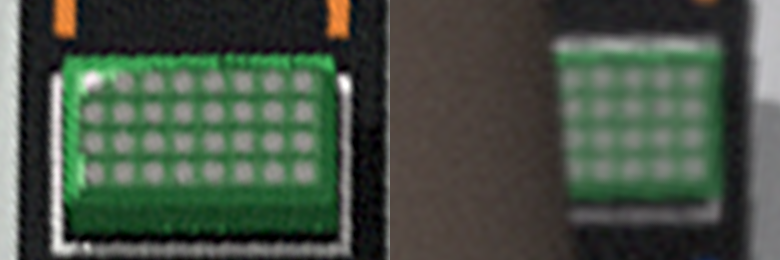

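The fresh carrier sits about 1.1 mm to +x and 1.5 mm to +y of the bay's centre. That matches the small −y forces felt when closing on the heads, so the camera poses were about that far off in the robot's frame. It's a cheap fix: re-grip it, shift about 1.3 mm each way, and carry the same correction over to the heads.

Request:
{"api": "step_arm", "payload": {"commands": "32 -20 0 0 0 0; 50 -30 0 0 0 0; 50 -30 0 0 0 0; 40 -25 0 0 0 0; 20.2 -12.2 0 0 0 0.002; 0 0 40 0 0 0; 0 0 50 0 0 0; 0 0 40 0 0 0", "jaw": 70}}

```text
t: 42.52
eef_pos: [0.6235, 0.033, 0.0831]
ee_rot: [3.141, 0.002, 0.111]
force: [0.2, 0.1, 0.1]
width: 0.0702
```

Request:
{"api": "step_arm", "payload": {"commands": "0 0 20 0 0 0; 0 0 10 0 0 0; 0 0 0 0 0 0; 0 0 0 0 0 0; 0 0 0 0 0 0; 0 0 0 0 0 0"}}

```text
t: 43.28
eef_pos: [0.6241, 0.0325, 0.0567]
ee_rot: [-3.141, -0.001, 0.11]
force: [0.4, -0.8, 0.8]
width: 0.0698
```

```bash
python3 rows.py 0.6239 0.032 0.041 0.110
```

```text
tool shift [-0.2  0.5 15.7] rot [-0.0003 -0.0013 -0.0001] n 1
-0.2 0.5 15.7 -0.0003 -0.0013 -0.0001
```

Request:
{"api": "step_arm", "payload": {"commands": "0 0.3 9 0 0 0; 0 0 6 0 0 0; 0 0 0 0 0 0; 0 0 0 0 0 0; 0 0 0 0 0 0; 0 0 0 0 0 0"}}

```text
t: 44.02
eef_pos: [0.6239, 0.0321, 0.0412]
ee_rot: [-3.142, -0.0, 0.11]
force: [-0.1, -0.5, -0.0]
width: 0.0696
```

Request:
{"api": "step_arm", "payload": {"commands": "0 0 0 0 0 0; 0 0 0 0 0 0; 0 0 0 0 0 0; 0 0 0 0 0 0; 0 0 0 0 0 0", "jaw": 38}}

```text
t: 44.65
eef_pos: [0.6237, 0.0321, 0.041]
ee_rot: [-3.142, 0.0, 0.11]
force: [1.0, 1.0, 0.4]
width: 0.0458
```

Request:
{"api": "step_arm", "payload": {"commands": "0 0 -3 0 0 0; 0 0 0 0 0 0; -1.3 1.3 0 0 0 0; 0 0 0 0 0 0; 0 0 0 0 0 0; 0 0 0 0 0 0"}}

```text
t: 45.4
eef_pos: [0.6226, 0.0306, 0.044]
ee_rot: [3.142, -0.0, 0.11]
force: [0.8, 0.6, -1.2]
width: 0.0458
```

Request:
{"api": "step_arm", "payload": {"commands": "0 0 2.5 0 0 0; 0 0 0.5 0 0 0; 0 0 0 0 0 0; 0 0 0 0 0 0; 0 0 0.4 0 0 0; 0 0 0 0 0 0; 0 0 0 0 0 0"}}

```text
t: 46.28
eef_pos: [0.6226, 0.0306, 0.041]
ee_rot: [3.142, -0.0, 0.11]
force: [-2.6, 0.5, 4.8]
width: 0.0456
```

Request:
{"api": "step_arm", "payload": {"commands": "0 0 -0.5 0 0 0; 0 0 0 0 0 0; 0 0 0 0 0 0; 0 0 0 0 0 0; 0 0 -20 0 0 0; 0 0 -50 0 0 0; 0 0 -60 0 0 0; 0 0 -45 0 0 0", "jaw": 70}}

```text
t: 47.28
eef_pos: [0.623, 0.0306, 0.2189]
ee_rot: [-3.141, -0.002, 0.11]
force: [0.0, 0.9, 0.4]
width: 0.0698
```

Request:
{"api": "step_arm", "payload": {"commands": "-25 15 0 0 0 0; -40 25 0 0 0 0; -50 30 0 0 0 0; -45 27 0 0 0 0; -30.7 19 0 0 0 -0.002; 0 0 0 0 0 0; 0 0 0 0 0 0; 0 0 0 0 0 0", "jaw": 40}}

```text
t: 48.28
eef_pos: [0.4465, -0.1052, 0.216]
ee_rot: [3.142, 0.0, 0.112]
force: [0.6, 0.7, -0.2]
width: 0.0397
```

```bash
python3 rows.py 0.4457 -0.1056 0.1 0.112 4; python3 - <<'E'
from fit import *
import pickle
s=grab_frame('scene');t=grab_frame('top');pickle.dump((s,t),open('p3.pkl','wb'))
rs=(350,235,80,70)
for sm in(70,110):
    m=colmask(s,rs,40,85,sm,20)
    print(fit([(s,rs,m)],(.624,.032,(.1,)),.084,.046,.012,.030))
c,n=np.cos(.109),np.sin(.109)
outs=[]
for p in(s,t):
        g=np.array([[.624+c*a-n*b,.032+n*a+c*b,.030] for a,b in((-.06,.04),(.06,.04),(.06,-.04),(-.06,-.04))])
        H=cv2.getPerspectiveTransform(proj(p,g).astype(np.float32),np.array([[0,0],[390,0],[390,260],[0,260]],np.float32))
        outs.append(cv2.warpPerspective(p['frame'],H,(390,260),flags=cv2.INTER_CUBIC))
save('r3.png',np.hstack(outs))
E
```

```text
tool shift [ -0.8   0.4 116. ] rot [0.     0.0001 0.0003] n 4
-0.2 0.1 29 0 0 0.0001; -0.2 0.1 29 0 0 0.0001; -0.2 0.1 29 0 0 0.0001; -0.2 0.1 29 0 0 0.0001
(array([0.62434221, 0.03126707, 0.11202603]), np.float64(0.04098038678323146))
(array([0.62438881, 0.03141813, 0.12318322]), np.float64(0.027231270358306192))
```

View pics/r3.png

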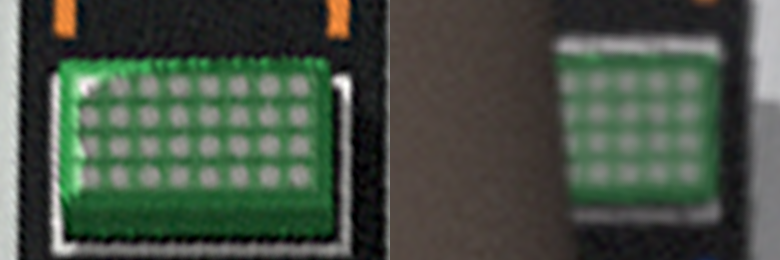

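The carrier's wells now coincide with the old carrier's starting place, and it looks centred in the outline. Next I'll fetch the orange head.

Request:
{"api": "step_arm", "payload": {"commands": "-0.5 0.3 50 0 0 0; 0 0 40 0 0 0; 0 0 30 0 0 0; 0 0 10 0 0 0; 0 0 0 0 0 0; 0 0 0 0 0 0; 0 0 0 0 0 0; 0 0 0 0 0 0"}}

```text
t: 49.38
eef_pos: [0.4457, -0.1059, 0.0868]
ee_rot: [-3.141, -0.002, 0.112]
force: [0.1, 0.2, 0.7]
width: 0.04
```

```bash
python3 rows.py 0.4457 -0.1056 0.08 0.112 1; python3 look.py h1.png 252 280 366 277
```

```text
tool shift [-0.  -0.3  6.8] rot [-0.0001 -0.0015 -0.0002] n 1
-0 -0.3 6.8 -0.0001 -0.0015 -0.0002
49.475 [ 0.4455 -0.1059  0.0865] [-3.14152958e+00 -9.11493381e-04  1.11789501e-01] [ 0.11605791 -0.53695427  0.42236284] [-0.02718936  0.00675316 -0.08831871] 0.03970022676520364
```

View pics/h1.png

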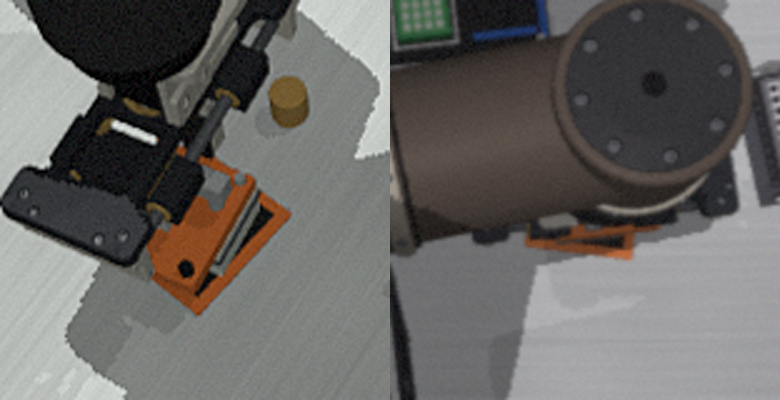

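The jaws straddle the orange bar, and the head stands level.

Request:
{"api": "step_arm", "payload": {"commands": "0.4 -0.3 5.8 0 0 0; 0 0 0 0 0 0; 0 0 0 0 0 0; 0 0 0 0 0 0; 0 0 0 0 0 0"}}

```text
t: 50.1
eef_pos: [0.4457, -0.1056, 0.0803]
ee_rot: [-3.142, -0.0, 0.112]
force: [0.5, 0.8, -0.2]
width: 0.0399
```

Request:
{"api": "step_arm", "payload": {"commands": "0 0 0 0 0 0; 0 0 0 0 0 0; 0 0 0 0 0 0; 0 0 0 0 0 0; 0 0 0 0 0 0", "jaw": 5, "grip_force": 30}}

```text
t: 50.72
eef_pos: [0.4456, -0.1056, 0.0802]
ee_rot: [-3.142, 0.0, 0.112]
force: [-0.1, -0.3, -1.4]
width: 0.0139
```

Request:
{"api": "step_arm", "payload": {"commands": "0 0 -5 0 0 0; 0 0 -15 0 0 0; 0 0 -35 0 0 0; 0 0 -45 0 0 0; 0 0 -38 0 0 0; 0 0 0 0 0 0; 0 0 0 0 0 0"}}

```text
t: 51.6
eef_pos: [0.4447, -0.1055, 0.2174]
ee_rot: [-3.141, 0.001, 0.111]
force: [-0.4, -0.8, -5.0]
width: 0.0142
```

Request:
{"api": "step_arm", "payload": {"commands": "14 -13 0 0 0 0; 24 -23 0 0 0 0; 30 -29 0 0 0 0; 34 -33 0 0 0 0; 34 -32 0 0 0 0; 27 -26 0 0 0 0; 17 -16 0 0 0 0; 12.2 -11.6 0 0 0 0"}}

```text
t: 52.6
eef_pos: [0.6164, 0.0997, 0.2161]
ee_rot: [3.141, 0.003, 0.113]
force: [-0.4, 0.1, -4.5]
width: 0.0136
```

Request:
{"api": "step_arm", "payload": {"commands": "0 0 0 0 0 0; 0 0 0 0 0 0; 0 0 40 0 0 0; 0 0 40 0 0 0; 0 0 20 0 0 0; 0 0 0 0 0 0; 0 0 0 0 0 0; 0 0 0 0 0 0"}}

```text
t: 53.6
eef_pos: [0.6169, 0.0985, 0.1199]
ee_rot: [-3.141, -0.002, 0.112]
force: [0.4, 0.3, -4.7]
width: 0.0131
```

```bash
python3 rows.py 0.6161 0.0983 0.0883 0.111 1; python3 look.py h2.png 390 260 290 190
```

```text
tool shift [-0.9  0.1 31.6] rot [-0.0007 -0.0024  0.0008] n 1
-0.9 0.1 31.6 -0.0007 -0.0024 0.0008
53.7 [0.6166 0.0985 0.1194] [-3.14101483e+00 -1.77712256e-03  1.11828864e-01] [-0.61404375  0.39718761 -4.48283791] [-0.00276429  0.00589111  0.01172696] 0.013520785990677736
```

View pics/h2.png

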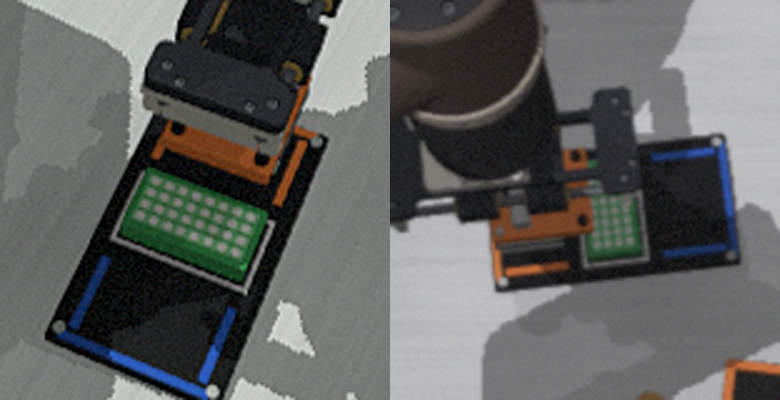

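The orange head is over its bay with the lip towards the carrier. Lowering it now.

Request:
{"api": "step_arm", "payload": {"commands": "-0.3 0.1 16 0 0 0.001; 0 0 8 0 0 0; 0 0 4 0 0 0; 0 0 0 0 0 0; 0 0 0 0 0 0; 0 0 0 0 0 0"}}

```text
t: 54.45
eef_pos: [0.6161, 0.0983, 0.0906]
ee_rot: [-3.141, -0.001, 0.111]
force: [-0.2, -0.2, -4.9]
width: 0.0136
```

```bash
python3 rows.py 0.6161 0.0983 0.0883 0.111 1
```

```text
tool shift [-0.  -0.   2.3] rot [-0.0002 -0.0007 -0.0001] n 1
-0 -0 2.3 -0.0002 -0.0007 -0.0001
```

Request:
{"api": "step_arm", "payload": {"commands": "0 0 1.2 0 0 0; 0 0 0 0 0 0; 0 0 0.6 0 0 0; 0 0 0 0 0 0; 0 0 0 0 0 0"}}

```text
t: 55.08
eef_pos: [0.6159, 0.0982, 0.0884]
ee_rot: [3.142, 0.0, 0.111]
force: [0.2, 0.4, -3.8]
width: 0.0135
```

Request:
{"api": "step_arm", "payload": {"commands": "0 0 0.5 0 0 0; 0 0 0 0 0 0; 0 0 0 0 0 0"}}

```text
t: 55.45
eef_pos: [0.616, 0.0981, 0.0883]
ee_rot: [3.142, -0.0, 0.111]
force: [-1.8, -0.7, 0.6]
width: 0.0139
```

Request:
{"api": "step_arm", "payload": {"commands": "0 0 0 0 0 0; 0 0 0 0 0 0; 0 0 0 0 0 0; 0 0 -30 0 0 0; 0 0 -50 0 0 0; 0 0 -50 0 0 0; 0 0 0 0 0 0; 0 0 0 0 0 0", "jaw": 40}}

```text
t: 56.45
eef_pos: [0.6156, 0.0982, 0.2179]
ee_rot: [-3.141, -0.0, 0.111]
force: [-0.4, 0.4, -0.5]
width: 0.0402
```

Request:
{"api": "step_arm", "payload": {"commands": "-5 -30 0 0 0 0; -8 -50 0 0 0 0; -10 -55 0 0 0 0; -8 -45 0 0 0 0; -3.8 -28.3 0 0 0 -0.001; 0 0 0 0 0 0; 0 0 0 0 0 0"}}

```text
t: 57.32
eef_pos: [0.5579, 0.3008, 0.2167]
ee_rot: [3.14, 0.002, 0.112]
force: [0.0, -0.6, 0.2]
width: 0.0402
```

```bash
python3 rows.py 0.5583 0.3013 0.0797 0.112 1; python3 look.py h3.png 395 200 270 195
```

```text
tool shift [  0.7  -0.7 137. ] rot [ 0.0013  0.0017 -0.    ] n 1
0.7 -0.7 137 0.0013 0.0017 -0
57.425 [0.5583 0.3003 0.2173] [3.14082845e+00 9.61151228e-04 1.10866152e-01] [ 0.3069     -1.34681017  0.24410281] [-0.06527634  0.02270864 -0.02457164] 0.03988209453304262
```

View pics/h3.png

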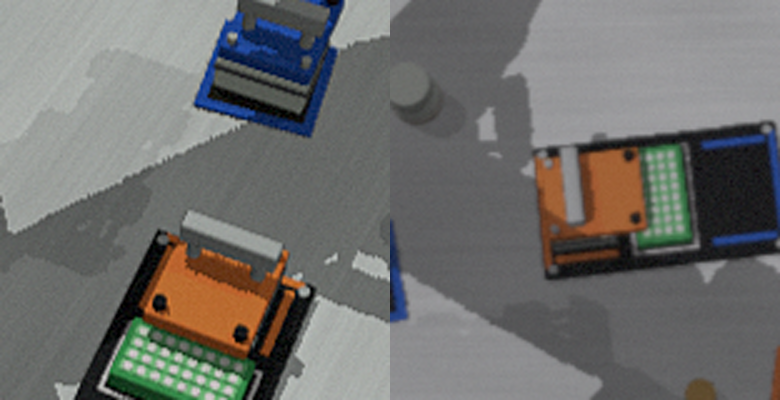

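The orange head is back in its bay with the lip over the carrier. Next is the blue head.

Request:
{"api": "step_arm", "payload": {"commands": "0.2 -0.4 50 0 0 0; 0 0 40 0 0 0; 0 0 30 0 0 0; 0 0 10 0 0 0; 0 0 0 0 0 0; 0 0 0 0 0 0; 0 0 0 0 0 0; 0 0 0 0 0 0"}}

```text
t: 58.42
eef_pos: [0.5587, 0.302, 0.0888]
ee_rot: [-3.141, -0.001, 0.112]
force: [0.1, -0.6, 0.6]
width: 0.0401
```

```bash
python3 rows.py 0.5583 0.3013 0.0797 0.112 1
```

```text
tool shift [-0.5  0.7  9.1] rot [-0.0008 -0.001  -0.0001] n 1
-0.5 0.7 9.1 -0.0008 -0.001 -0.0001
```

Request:
{"api": "step_arm", "payload": {"commands": "-0.2 0.5 8.2 0 0 0; 0 0 0 0 0 0; 0 0 0 0 0 0; 0 0 0 0 0 0; 0 0 0 0 0 0"}}

```text
t: 59.05
eef_pos: [0.5584, 0.3013, 0.0799]
ee_rot: [-3.141, -0.0, 0.112]
force: [-0.3, 0.4, -0.4]
width: 0.0399
```

Request:
{"api": "step_arm", "payload": {"commands": "0 0 0 0 0 0; 0 0 0 0 0 0; 0 0 0 0 0 0; 0 0 0 0 0 0; 0 0 0 0 0 0", "jaw": 5}}

```text
t: 59.68
eef_pos: [0.5583, 0.3011, 0.0797]
ee_rot: [3.141, 0.0, 0.112]
force: [0.4, -1.7, 0.5]
width: 0.0137
```

Request:
{"api": "step_arm", "payload": {"commands": "0 0 -5 0 0 0; 0 0 -15 0 0 0; 0 0 -35 0 0 0; 0 0 -45 0 0 0; 0 0 -38 0 0 0; 0 0 0 0 0 0; 0 0 0 0 0 0; 0 0 0 0 0 0"}}

```text
t: 60.68
eef_pos: [0.5575, 0.3007, 0.2162]
ee_rot: [3.14, 0.002, 0.112]
force: [0.2, 0.4, -5.1]
width: 0.0137
```

```bash
python3 rows.py 0.6305 -0.0369 0.2177 0.111 8
```

```text
tool shift [ 34.9 343.7  -1.1] rot [0.0014 0.0024 0.0007] n 8
4.4 43 -0.1 0.0002 0.0003 0.0001; 4.4 43 -0.1 0.0002 0.0003 0.0001; 4.4 43 -0.1 0.0002 0.0003 0.0001; 4.4 43 -0.2 0.0002 0.0003 0.0001; 4.4 43 -0.2 0.0002 0.0003 0.0001; 4.4 43 -0.2 0.0002 0.0003 0.0001; 4.4 43 -0.2 0.0002 0.0003 0.0001; 4.4 43 -0.2 0.0002 0.0003 0.0001
```

Request:
{"api": "step_arm", "payload": {"commands": "2 21 0 0 0 0; 4 42 0 0 0 0; 5 50 0 0 0 0; 6 60 0 0 0 0; 6 60 0 0 0 0; 5 50 0 0 0 0; 4 40 0 0 0 0; 2 21 0 0 0 0.001"}}

```text
t: 61.68
eef_pos: [0.63, -0.0397, 0.2168]
ee_rot: [3.141, 0.002, 0.108]
force: [1.3, 1.1, -6.3]
width: 0.014
```

Request:
{"api": "step_arm", "payload": {"commands": "0 0 0 0 0 0; 0 0 0 0 0 0; 0 0 40 0 0 0; 0 0 40 0 0 0; 0 0 20 0 0 0; 0 0 0 0 0 0; 0 0 0 0 0 0; 0 0 0 0 0 0"}}

```text
t: 62.68
eef_pos: [0.6313, -0.0363, 0.1193]
ee_rot: [-3.141, -0.002, 0.112]
force: [0.2, -0.5, -4.8]
width: 0.0136
```

```bash
python3 rows.py 0.6305 -0.0369 0.0878 0.111 1; python3 look.py h4.png 380 270 310 190
```

```text
tool shift [-1.   0.5 31.5] rot [-0.0001 -0.0025  0.0005] n 1
-1 0.5 31.5 -0.0001 -0.0025 0.0005
62.775 [ 0.631  -0.0366  0.1189] [-3.14141799e+00 -1.81363704e-03  1.10990536e-01] [ 0.71518316  0.44340311 -5.25701753] [-0.06497479 -0.02396332  0.06406552] 0.01394419028554852
```

View pics/h4.png

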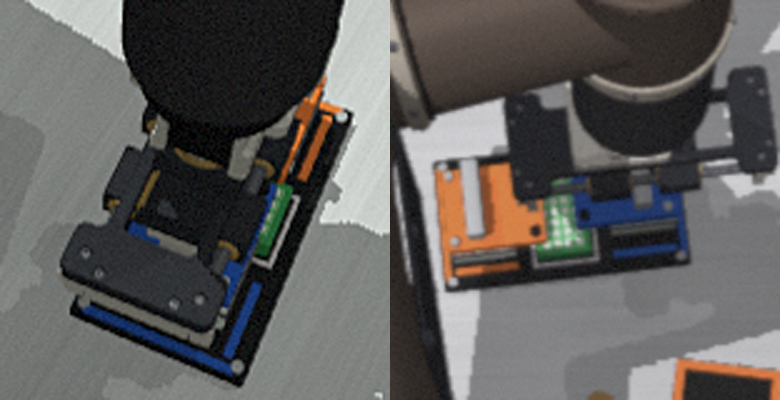

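The blue head is over its bay, clear of the orange head. Lowering it now.

Request:
{"api": "step_arm", "payload": {"commands": "-0.4 0.2 16 0 0 0; 0 0 8 0 0 0; 0 0 4 0 0 0; 0 0 0 0 0 0; 0 0 0 0 0 0; 0 0 0 0 0 0"}}

```text
t: 63.52
eef_pos: [0.6304, -0.037, 0.0901]
ee_rot: [-3.142, -0.001, 0.111]
force: [-0.1, 0.1, -3.8]
width: 0.0137
```

Request:
{"api": "step_arm", "payload": {"commands": "0 0 1 0 0 0; 0 0 0 0 0 0; 0 0 0.6 0 0 0; 0 0 0 0 0 0; 0 0 0 0 0 0"}}

```text
t: 64.15
eef_pos: [0.6301, -0.037, 0.0881]
ee_rot: [-3.142, 0.0, 0.111]
force: [0.2, -0.1, -4.8]
width: 0.0135
```

Request:
{"api": "step_arm", "payload": {"commands": "0.2 0 0.5 0 0 0; 0 0 0 0 0 0; 0 0 0 0 0 0"}}

```text
t: 64.53
eef_pos: [0.6303, -0.0371, 0.0878]
ee_rot: [3.142, -0.0, 0.111]
force: [0.6, 0.0, -3.2]
width: 0.0135
```

Request:
{"api": "step_arm", "payload": {"commands": "0 0 0.4 0 0 0; 0 0 0 0 0 0; 0 0 0 0 0 0"}}

```text
t: 64.9
eef_pos: [0.6304, -0.0371, 0.0877]
ee_rot: [3.141, -0.0, 0.111]
force: [-3.1, -0.1, 3.5]
width: 0.0139
```

Seated. I'll release, rise and move aside towards +y for a clear last look.

Request:
{"api": "step_arm", "payload": {"commands": "0 0 0 0 0 0; 0 0 0 0 0 0; 0 0 0 0 0 0; 0 0 -30 0 0 0; 0 0 -50 0 0 0; 0 0 -60 0 0 0; 0 0 -30 0 0 0; 0 0 0 0 0 0", "jaw": 40}}

```text
t: 65.9
eef_pos: [0.6317, -0.0369, 0.2607]
ee_rot: [-3.141, -0.006, 0.111]
force: [0.9, -0.5, -1.3]
width: 0.04
```

Request:
{"api": "step_arm", "payload": {"commands": "-10 -60 0 0 0 0; -10 -60 0 0 0 0; -10 -60 0 0 0 0; -10 -60 0 0 0 0; -10 -60 0 0 0 0; -10 -60 0 0 0 0; -10 -60 0 0 0 0; 0 0 0 0 0 0"}}

```text
t: 66.9
eef_pos: [0.5125, 0.3761, 0.2553]
ee_rot: [3.14, 0.002, 0.115]
force: [0.4, -0.2, -0.4]
width: 0.0399
```

```bash
python3 - <<'E'
from h import *
import pickle
s=grab_frame('scene');t=grab_frame('top');pickle.dump((s,t),open('p4.pkl','wb'))
def crop(p,u,v,w,h,k): return cv2.resize(p['frame'][v:v+h,u:u+w],None,fx=k,fy=k,interpolation=cv2.INTER_CUBIC)
save('z0.png',s['frame']);save('z1.png',crop(s,325,195,130,150,4));save('z2.png',crop(t,240,150,125,85,6))
st=get_state();print(st['t'],st['eef_pos'],st['force'])
E
```

```text
67.0 [0.51349747 0.37308037 0.25580519] [-0.21927965 -0.4581193  -0.34405088]
```

View pics/z1.png

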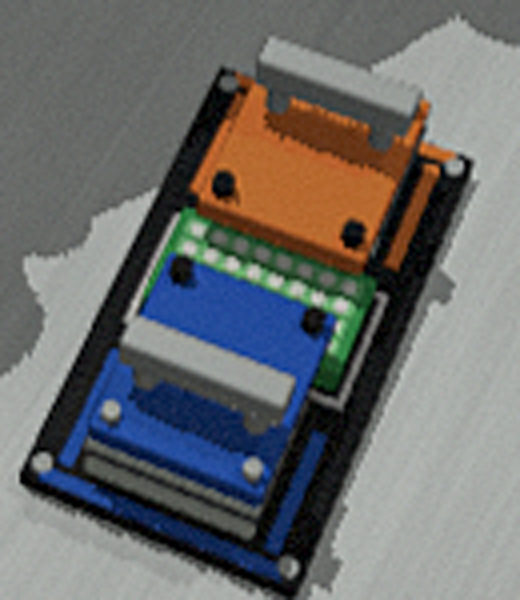

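View pics/z2.png

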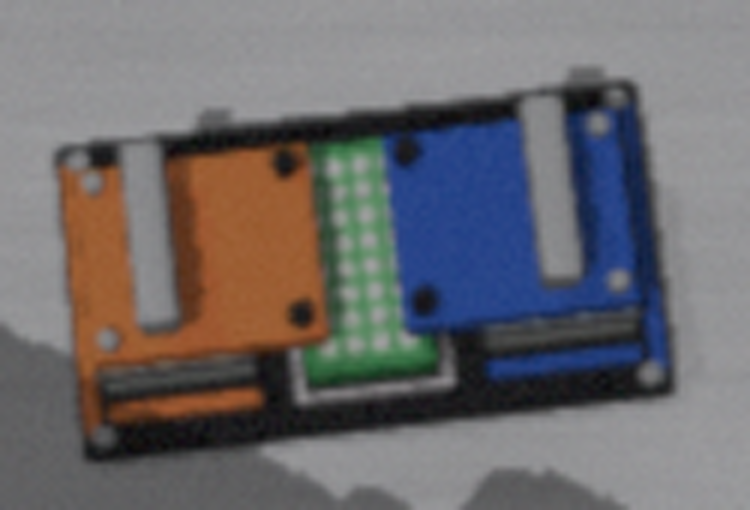

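View pics/z0.png

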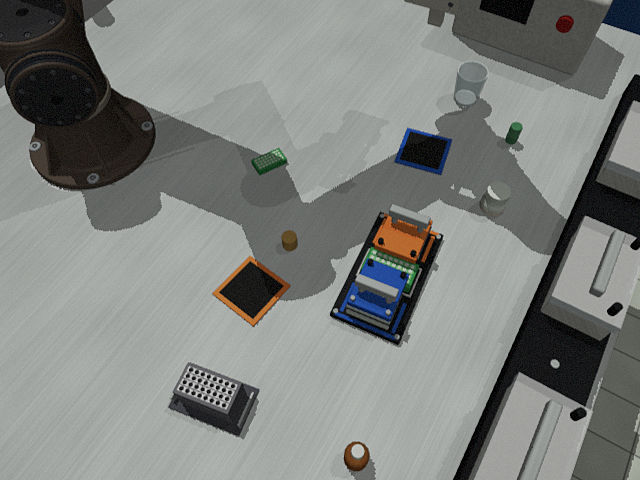

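The heads stand within about a pixel of the first pictures: screws at (223,185) and (352,235), blue bar corner at (125,320). The green carrier is under both lips. The used carrier is flush on the pile, and the bottle (356,456) and weight (289,240) have not moved. Handing in.

Request:
{"api": "step_arm", "payload": {"commands": "0 0 0 0 0 0; 0 0 0 0 0 0; 0 0 0 0 0 0; 0 0 0 0 0 0"}}

```text
t: 67.5
eef_pos: [0.5145, 0.3722, 0.2574]
ee_rot: [-3.141, -0.0, 0.11]
force: [0.4, -0.5, -0.0]
width: 0.04
```

```bash
python3 -c "
from station import *
print(job_done())"
```

```text
the job is handed in; nothing more can be done
None
```

The carrier in the black station is changed, and I handed the job in at about 67.5 s of the 144 s allowed.

**What I did**
- I parked the orange and blue heads on the pads of their own colour.
- I lowered the used carrier onto the pile until it pushed back with 7.5 N, and only then let go. The pile's top came out at 37.6 mm by contact and 36.8 mm from the cameras.
- I put the larger green carrier (84 × 46 mm) in the middle bay, felt it seat, and set both heads back with their lips over it.

**Last checks**
- **Heads:** both stand within about a pixel of where they were in the first pictures.
- **Fresh carrier:** it sits centred inside the white outline, under both lips.
- **Used carrier:** it lies flush and square on the pile.
- **Bottle and weight:** both stand where they were.

**One disagreement:** after the first placing, the pictures showed the fresh carrier about 1 mm (x) and 1.5 mm (y) off the bay's centre. I re-gripped it, moved it back, and shifted both heads about 1.5 mm in y to match. Afterwards the cameras put the carrier where the old one had stood, to within about 0.5 mm.

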